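# Make up a row of printing blocks on the dye-house bed

## Robot

A 6-joint arm with a two-finger parallel gripper is mounted at the origin on the work surface. World frame = base frame: x ahead of the robot, y to its left, z up, the work surface at z = 0. Lengths are in m, angles in rad, forces in N, time in s.
With the tool pointing down it reaches from about 0.3 to 0.775 m from the base axis. Payload 14.6 kg.
Tool frame: the origin (TCP) lies midway between the tips of the shut fingers; the grasp point (between the pads) lies 19 mm behind it; z points along the fingers, y is the line along which they close (so a half turn about z gives the same grasp; the last joint's range is limited). The gripper opens to 94 mm and grips with 3 to 60 N. Pads are 16 mm wide; open, the fingers measure 119 mm over their backs; the gripper's body (75 mm by 177 mm) begins 78 mm behind the grasp point.
Start: joints at [-1.216, 0.3, 1.521, -0, 1.321, -0.067], TCP at [0.225, -0.502, 0.205] pointing down, gripper open.
Joint ranges: [-3.03, 3.03], [-0.79, 2.21], [0.23, 2.52], [-1.04, 4.18], [0, 3.07], [-2.55, 2.55]. Speed limits (rad/s): [2.22, 2.22, 2.57, 3.14, 3.14, 3.14].

## Interface

Orientations are given as [roll, pitch, yaw] about the fixed x, y, z axes, in that order (R = Rz(yaw) Ry(pitch) Rx(roll)).
In Python, from station import telemetry, optics, ctrl gives the robot as it stands.
- The arm moves only by the tool carry_out, never from a script. Its argument "plan" is a list that holds one entry, the list of rows, each a list of 7 numbers: the shift along the tool's x, y, z in mm, then the turn, a rotation vector about the tool's x, y, z in rad, then the finger opening in mm, from 0 to 94. A call has 1 to 20 rows; each row shifts and turns the commanded pose from where the row before left it, along the tool's axes as they then stand; what a row does not reach is not made up. A row lasts 1/12 s, in which the tool goes at most 41.7 mm and 7.16 degrees, less where a joint would pass 70% of its speed; a pose out of reach is approached as far as the arm can. A call with a gripper value outside its range is refused whole. The fingers move at their own pace and stop on an object; "squeeze" is the grip in N (left out, the last holds). Time passes only in rows, so rows that do not move let the fingers close. It gives the time, the measured TCP pose, the force, the opening and the grip force at its end, in the units of the state.
- telemetry.get_obs(): the state, without advancing time (a new reading comes with each control period).
- optics.camera(name): name is "side" or "top"; returns a dict with "pixels" (480x640x3 uint8, red, green, blue), "intrinsics" (3x3 intrinsics, pixels), "origin" and "rotation" of the camera in the world. Camera axes: x right, y down, z forward; pixel columns grow to the right and rows downward; lengths in m; the calibration is good to about 2 mm. A picture is of the moment at which its call begins. There is no depth.
- ctrl.hand_in(): hands the job in; it is judged then, once.
The state is a dict: "time_s": time; "qpos": joint angles; "joint_vel": joint speeds; "tau": joint torques, N m; "ee_pos": TCP position; "eef_rot": TCP orientation; "force": force on the tool from outside, world axes, zero at the start; "moment": the same for the moment, N m; "grip_width": finger opening in m; "grip_force": force on a finger pad.
Only numpy, scipy, OpenCV 4.12 (cv2) and the standard library are available. Lean on these libraries where they do the work, as an engineer would, in place of code of your own. Each camera call takes 0.05 s, during which the arm holds its last target. There are 200 camera calls.

## Task

Get the make-up bed ready for printing: first, with the scraper block and not with the fingers, sweep all the dried paste crusts off the bed into the blue catch tray, putting the scraper back upright on its mat when you no longer need it. Then hold the red release bar up, slide the stop carriage to the notch beside the green tab and let go so that it catches; only after that load every printing block onto the bed, grip upward and in any order, in one tight row, each with a short end square against the back fence, the first against the stop and each next one against its neighbour. Leave the jar, bowl and cup alone.

Things in the scene. Friction and masses are not known exactly. Their poses are not given: they have to be found in the camera images.
- bed: Steel make-up bed fixed on the table, pose varies; origin on the table top (z = 0), z up. In its frame, mm: plate top z 45, x -80 to 80, y -170 to 170. A low front lip x -80 to -68 (top z 53) and the back fence bound the channel to be swept, x -68 to 70, open at y = -170 into the catch tray. Track base x 80 to 220, top z 20, beyond the fence.
- fence (a point): Middle of the lower edge of the back fence's working face, at bed x 70, y 0, z 45 mm; the face looks to the bed's -x, is 18 mm high and runs the whole length of the bed along y. Axes as the bed's.
- tray (a point): Centre of the floor of the blue catch tray at the bed's -y end (bed x 0, y -222, z 4 mm); inside 182 (x) x 100 (y) mm, open to the bed's end; rims at z 40 mm, 5 mm below the plate. Axes as the bed's.
- stop_carriage (a joint): Travel of the green stop carriage along the track beyond the back fence, m; it grows as the carriage moves towards the bed's -y (to the tray). The track has 5 notches at 0, 0.030, 0.060, 0.090, 0.120; toothed ridges with 45 degree roofs stand between them. About 1.5 mm play in a notch, about 1.2 N sliding friction. It starts in the notch at 0.030.
- release_bar (a joint): Lift of the red release bar on the carriage, m, 0 to 0.030. Sprung down, about 6 N at 0 rising to 8 N at 0.030 (with its weight). Below 0.004 its pawl is caught in a notch and the carriage is locked; above 0.022 it is clear of all ridges; let go between notches it slides down a ridge roof into the nearer notch.
- bar_grip (a point): Point in the red release bar, 21 mm below its top. The bar is an upright plate 60 long (bed x), 14 thick (bed y), 42 mm tall, its top 118 mm above the table when down, over the carriage body (top z 71). Pinched across the 14 mm from above and lifted, it takes the carriage along the track with it. Its pawl has the same bed y. Axes as the bed's.
- stop_face (a point): Middle of the lower edge of the stop's working face, which looks to the bed's -y, 2 mm above the plate; the face is 75 mm wide (bed x -10 to 65) and 16 high. It travels with the carriage and lies 7 mm to the -y side of bar_grip. Axes as the bed's.
- flag_green: Green tab 30 x 22 x 6 mm on the track base, at bed x = 200 mm, standing for the notch wanted: the bed y of its centre is the bed y of the release bar (bar_grip) when the carriage is caught in that notch (one of those at 0, 0.060, 0.090). White tabs like it lie beside the other two of these and mean nothing. Axes as the bed's.
- scraper: Yellow scraper block with steel blade faces: base 116 (its x) x 32 (its y) x 22 mm, on top a black grip bar 72 (x) x 16 (y) mm that reaches to 70 mm; origin at the centre of its underside; 0.3 kg. Used upright with its x across the bed's channel.
- mat: Black rubber mat 160 (x) x 70 (y) x 3 mm, fixed, where the scraper stands at the start and belongs; origin at the centre of its underside.
- block_red: Hand printing block with red face and grip, may be absent: wooden base 100 (x) x 48 (y) x 24 mm, on top a grip bar 68 (x) x 14 (y) mm that reaches to 70 mm; origin at the centre of its underside; about 0.25 kg. Starts on the table to the bed's left (+y) side.
- block_indigo: Hand printing block with indigo face and grip, may be absent: wooden base 100 (x) x 48 (y) x 24 mm, on top a grip bar 68 (x) x 14 (y) mm that reaches to 70 mm; origin at the centre of its underside; about 0.25 kg. Starts on the table to the bed's left (+y) side.
- block_ochre: Hand printing block with ochre face and grip, may be absent: wooden base 100 (x) x 48 (y) x 24 mm, on top a grip bar 68 (x) x 14 (y) mm that reaches to 70 mm; origin at the centre of its underside; about 0.25 kg. Starts on the table to the bed's left (+y) side.
- block_teal: Hand printing block with teal face and grip, may be absent: wooden base 100 (x) x 48 (y) x 24 mm, on top a grip bar 68 (x) x 14 (y) mm that reaches to 70 mm; origin at the centre of its underside; about 0.25 kg. Starts on the table to the bed's left (+y) side.
- chip1: Crust of dried print paste, hard, about 34 x 26 x 9 mm, 20 g, loose on the bed plate; may be absent; origin at the centre of its underside.
- chip2: Crust of dried print paste, hard, about 34 x 26 x 9 mm, 20 g, loose on the bed plate; may be absent; origin at the centre of its underside.
- chip3: Crust of dried print paste, hard, about 34 x 26 x 9 mm, 20 g, loose on the bed plate; may be absent; origin at the centre of its underside.
- chip4: Crust of dried print paste, hard, about 34 x 26 x 9 mm, 20 g, loose on the bed plate; may be absent; origin at the centre of its underside.
- chip5: Crust of dried print paste, hard, about 34 x 26 x 9 mm, 20 g, loose on the bed plate; may be absent; origin at the centre of its underside.
- jar: Jar, radius 34, height 100 mm, to be left alone; origin under its centre.
- bowl: Steel bowl, radius 55, height 50 mm, to be left alone; origin under its centre.
- cup: Green plastic cup, radius 40, height 90 mm, to be left alone; origin under its centre.
Mind the look-alikes: they are no part of the job. What is shaped like the block_red but pink is not meant. Of the things like the chip3, leave any that is white; of the rest the smaller one is meant.

How it is judged:
By the outcome, as a careful person would: the job done as asked, in the order asked, and still so for the second after the job is handed in, with the robot touching nothing.
Of block_red, block_indigo, block_ochre, block_teal only 3 to 4 are there at a start; the rules pass over those that are not, and their reading is None.
Of chip1, chip2, chip3, chip4, chip5 only 3 to 5 are there at a start; the rules pass over those that are not, and their reading is None.
At some moment in a run one of block_red, block_indigo, block_ochre, block_teal may be knocked a few centimetres aside while the robot is not near it.
Once in a run the grip may slacken for a moment while it holds something.
It also fails if it takes over 210 s, if anything falls off the work surface, if the arm or the gripper's body presses on something with over 40 N, if the wrist force passes 120 N, or if a joint passes its speed limit or range.

## Working session

There is one attempt and no reset: what is moved stays moved. The work goes in short steps, Python scripts to look and compute and a tool call to move; the robot and the scene stay as the last step left them, time stands still between calls to the robot, and variables do not carry over. Pictures are saved under pics/ and viewed, at most 14 in all, crops included, and the job is handed in when it is done.

Besides the shell and the picture viewer there is one more tool, called after "Emit:" in YAML: its name, and indented under it one key for each argument. carry_out: Moves the arm, as the interface text tells. Its arguments: {"type":"object","properties":{"plan":{"type":"array","items":{"type":"array","items":{"type":"array","items":{"type":"number"}}}},"squeeze":{"type":"number"}},"required":["plan"]}

```bash
ls; mkdir -p pics; python3 - <<'E'
from station import telemetry, optics, ctrl
import cv2,numpy as np
for n in("top","side"):
    c=optics.camera(n); cv2.imwrite(f"pics/{n}0.png",c["pixels"][:,:,::-1]); print(n,c["intrinsics"],c["origin"],c["rotation"])
print(telemetry.get_obs())
E
```

```text
pics
top [[466.06797955   0.         319.49569765]
 [  0.         466.06797955 241.55062367]
 [  0.           0.           1.        ]] [0.3497376  0.03980604 1.06216915] [-2.97024654 -0.01688185 -1.54520031]
side [[491.64058231   0.         321.50264112]
 [  0.         491.64058231 243.51763461]
 [  0.           0.           1.        ]] [0.24526913 0.73114977 0.92078559] [-2.39528887  0.00559239 -2.77134002]
{'time_s': 0.1, 'qpos': array([-1.21555611e+00,  3.00403341e-01,  1.52153737e+00, -3.83990779e-05,
        1.32071785e+00, -6.65882146e-02]), 'joint_vel': array([-0.00109888,  0.00149166, -0.00039819,  0.00013214, -0.00161566,
        0.00080517]), 'tau': array([ 1.46300295e-04, -5.32647407e+01, -3.53288949e+01,  7.08285207e-02,
        2.34139472e-02, -9.25436461e-05]), 'ee_pos': array([ 0.22509328, -0.50155656,  0.204942  ]), 'eef_rot': array([-3.14052663e+00, -3.38124414e-05,  4.21837934e-01]), 'force': array([-0.01886172,  0.03945687,  0.42733406]), 'moment': array([0.00656394, 0.04641087, 0.02513423]), 'grip_force': 0.0, 'grip_width': 0.09385847546690654}
```

View pics/top0.png

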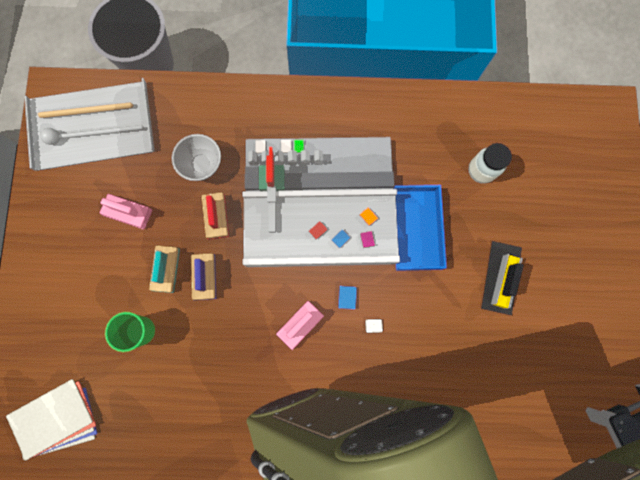

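View pics/side0.png

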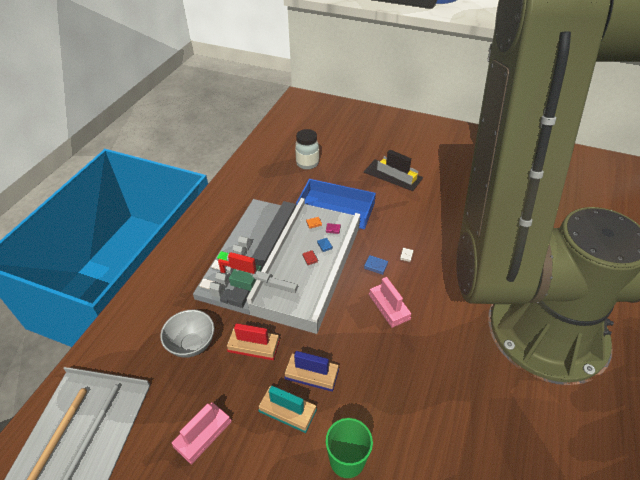

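```bash
cat > h.py <<'E'
import cv2,numpy as np
from scipy.spatial.transform import Rotation as R
from station import telemetry, optics, ctrl
def rot(c):
    r=np.asarray(c["rotation"]); return r if r.shape==(3,3) else R.from_euler("xyz",r).as_matrix()
def ray(c,px,z):
    """pixel(s) -> world points on plane z"""
    p=np.atleast_2d(px).astype(float); d=np.c_[p,np.ones(len(p))]@np.linalg.inv(c["intrinsics"]).T@rot(c).T
    o=np.asarray(c["origin"]); t=(z-o[2])/d[:,2]; return o+t[:,None]*d
def proj(c,P):
    q=(np.atleast_2d(P)-c["origin"])@rot(c)@np.asarray(c["intrinsics"]).T; return q[:,:2]/q[:,2:]
def blobs(c,h0,h1,s0=90,v0=50,amin=20,roi=None):
    hsv=cv2.cvtColor(c["pixels"],cv2.COLOR_RGB2HSV)
    m=cv2.inRange(hsv,(h0,s0,v0),(h1,255,255))
    if roi: k=np.zeros_like(m);x0,y0,x1,y1=roi;k[y0:y1,x0:x1]=255;m&=k
    out=[]
    for q in cv2.findContours(m,cv2.RETR_EXTERNAL,cv2.CHAIN_APPROX_NONE)[0]:
        a=cv2.contourArea(q)
        if a>=amin:
            M=cv2.moments(q);out.append((M["m10"]/M["m00"],M["m01"]/M["m00"],a,cv2.minAreaRect(q),q))
    return sorted(out,key=lambda b:-b[2])
E
python3 - <<'E'
from h import *
c=optics.camera("top");s=optics.camera("side")
np.set_printoptions(precision=4,suppress=True)
print(proj(c,[[0.225,-.502,.205]]),rot(c))
im=c["pixels"][:,:,::-1]
cv2.imwrite("pics/crop1.png",cv2.resize(im[128:328,235:501],None,fx=3,fy=3,interpolation=cv2.INTER_CUBIC))
cv2.imwrite("pics/crop2.png",cv2.resize(s["pixels"][170:350,180:400,::-1],None,fx=3.3,fy=3.3,interpolation=cv2.INTER_CUBIC))
for n,h0,h1,roi in [("green",45,75,(280,130,320,160)),("blue",105,115,(300,180,460,320)),("red",0,6,(190,140,335,245)),("yellow",22,32,(470,230,540,330)),("teal",82,96,(140,230,190,300)),("indigo",115,130,(180,240,225,310))]:
    for b in blobs(c,h0,h1,roi=roi)[:4]: print(n,np.round(b[:3],1),b[3])
E
```

```text
[[613.7357 401.1804]] [[ 0.0256 -0.985   0.1709]
 [-0.9995 -0.0281 -0.0123]
 [ 0.0169 -0.1705 -0.9852]]
green [298.4 145.5  96.5] ((298.5, 146.0), (12.0, 9.0), 90.0)
blue [ 420.1  227.4 3770. ] ((419.6577453613281, 226.80856323242188), (84.77351379394531, 49.35957717895508), 88.56790161132812)
red [269.7 167.9 229. ] ((269.5, 166.5), (39.0, 7.0), 90.0)
red [317.7 229.9 153. ] ((317.6416320800781, 229.87611389160156), (11.382722854614258, 15.051533699035645), 48.8140754699707)
red [214.  214.3  81.5] ((213.554443359375, 213.54457092285156), (27.463027954101562, 5.572208404541016), 84.2894058227539)
yellow [506.  283.6 308. ] ((506.3442077636719, 281.060546875), (15.286402702331543, 53.32269287109375), 13.448614120483398)
teal [157.9 268.  258. ] ((158.70660400390625, 266.45599365234375), (11.323321342468262, 30.360347747802734), 8.530765533447266)
indigo [197.7 274.5 157.5] ((198.5, 274.0), (30.0, 7.0), 90.0)
```

View pics/crop1.png

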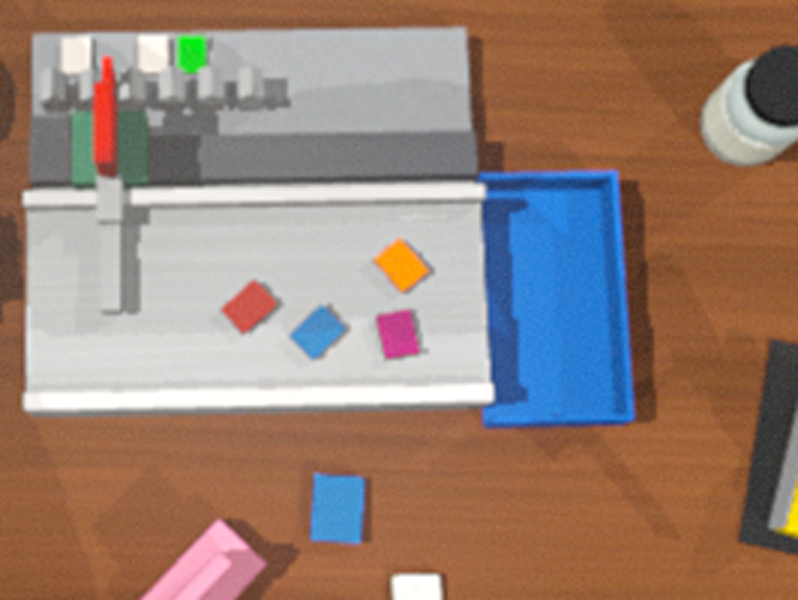

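View pics/crop2.png

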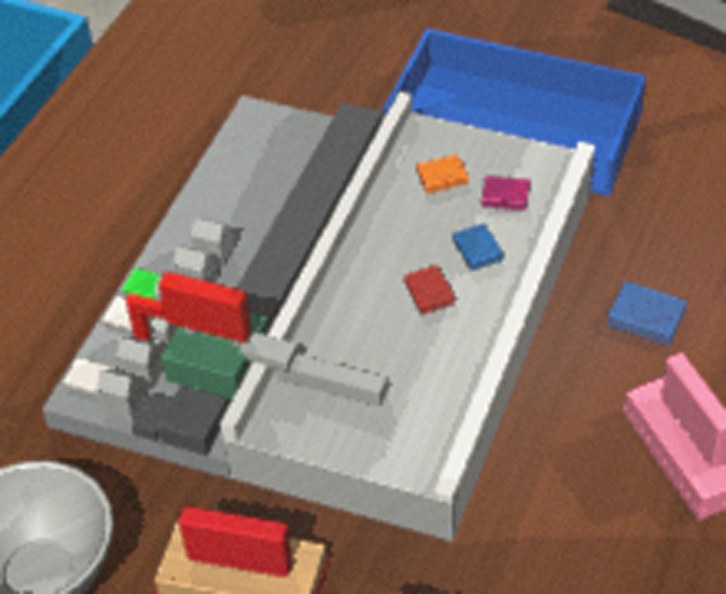

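```bash
cat > bed.py <<'E'
from h import *
np.set_printoptions(precision=4,suppress=True)
c=optics.camera("top");s=optics.camera("side")
for n,cc in(("top",c),("side",s)):
    hsv=cv2.cvtColor(cc["pixels"],cv2.COLOR_RGB2HSV)
    m=cv2.inRange(hsv,(0,0,228),(179,30,255))
    k=np.zeros_like(m)
    if n=="top": k[180:275,235:410]=255
    else: k[190:340,240:365]=255
    m&=k
    for q in cv2.findContours(m,cv2.RETR_EXTERNAL,cv2.CHAIN_APPROX_NONE)[0]:
        if cv2.contourArea(q)<60: continue
        for z in(.053,.063):
            P=ray(cc,q[:,0,:],z)[:,:2]*1000
            r=cv2.minAreaRect(P.astype(np.float32)); print(n,z,np.round(r[0],1),np.round(r[1],1),round(r[2],2))
im=np.hstack([cv2.resize(c["pixels"][235:320,470:540],None,fx=5,fy=5,interpolation=cv2.INTER_CUBIC),cv2.resize(s["pixels"][140:205,355:430],None,fx=5.5,fy=6.54,interpolation=cv2.INTER_CUBIC)[:425]])
cv2.imwrite("pics/scr.png",im[:,:,::-1])
for n,cc,h in(("green",c,(45,75,(280,130,320,160))),("green s",s,(50,70,(190,240,240,270)))):
    for b in blobs(cc,h[0],h[1],150,roi=h[2],amin=5): print(n,b[:3],ray(cc,b[:2],.026))
E
python3 bed.py
```

```text
top 0.053 [484.9  23.3] [ 13.  338.8] 2.74
top 0.063 [483.6  23.5] [ 12.9 335.4] 2.74
top 0.053 [638.4  -9.5] [  8.4 260.3] 2.74
top 0.063 [635.5  -9. ] [  8.3 257.7] 2.74
side 0.053 [484.9  23.7] [ 11.8 338.8] 2.74
side 0.063 [482.1  31.9] [ 11.7 334.9] 2.74
side 0.053 [640.4 -17.5] [  8.1 261.5] 2.8
side 0.063 [635.8  -8.8] [  8.  258.5] 2.8
green (298.42080378250586, 145.13475177304966, 70.5) [[0.7568 0.082  0.026 ]]
green s (222.46296296296293, 255.5222222222222, 45.0) [[0.7596 0.0845 0.026 ]]
```

View pics/scr.png

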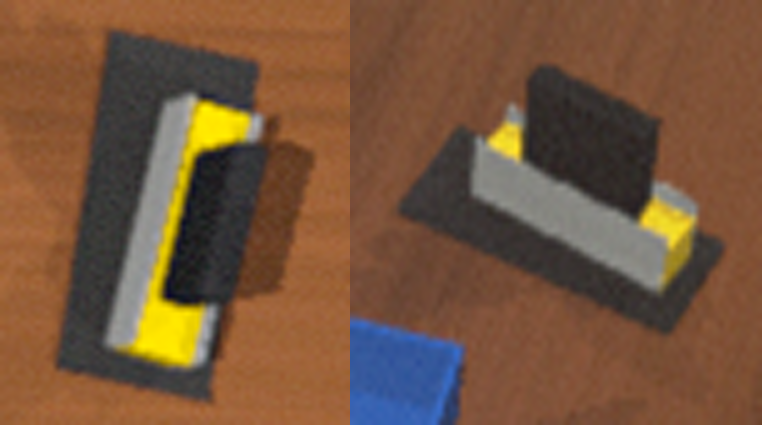

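```bash
python3 - <<'E'
from h import *
np.set_printoptions(precision=4,suppress=True)
c=optics.camera("top");s=optics.camera("side")
for P in (ray(c,[(503,254.4),(491.4,304)],.003),ray(c,[(522.4,258.4),(511.6,308)],.025),ray(s,[(377.4,169.1),(411.7,184.3)],.003)):
    d=P[0]-P[1]; print(P.mean(0),np.linalg.norm(d),np.degrees(np.arctan2(d[1],d[0])))
    P=P.mean(0)
b=blobs(c,22,32,150,80,roi=(470,230,540,330)); q=np.vstack([x[4] for x in b])[:,0]
r=cv2.minAreaRect((ray(c,q,.025)[:,:2]*1000).astype(np.float32));print(r)
# mat outline
for cc,px in((c,[(470+108/5,235+30/5),(470+258/5,235+63/5),(470+212/5,235+400/5),(470+57/5,235+367/5)]),(s,[(355+110/5.5,140+128/6.54),(355+372/5.5,140+245/6.54),(355+320/5.5,140+332/6.54),(355+52/5.5,140+208/6.54)])):
    P=ray(cc,px,.003);print("mat",P.mean(0),np.linalg.norm(P[3]-P[0]),np.linalg.norm(P[1]-P[0]),P)
E
```

```text
[ 0.4581 -0.3825  0.003 ] 0.11875089136838515 -15.26007020269276
[ 0.4481 -0.418   0.025 ] 0.11575600361870635 -14.818628009044364
[ 0.4555 -0.3806  0.003 ] 0.11572231537474925 -15.646464479119002
((450.9723815917969, -397.6644287109375), (30.62729835510254, 122.31025695800781), 71.34265899658203)
mat [ 0.4616 -0.3931  0.003 ] 0.15847335077621832 0.07071108579659703 [[ 0.5461 -0.3728  0.003 ]
 [ 0.5326 -0.4422  0.003 ]
 [ 0.3774 -0.4137  0.003 ]
 [ 0.3904 -0.3438  0.003 ]]
mat [ 0.4603 -0.3883  0.003 ] 0.0677300635710096 0.1566785472866237 [[ 0.5312 -0.4373  0.003 ]
 [ 0.3777 -0.4059  0.003 ]
 [ 0.3891 -0.3392  0.003 ]
 [ 0.5431 -0.3706  0.003 ]]
```

```bash
cat > go.py <<'E'
import sys; from h import *
# usage: go.py [w|b] x y z yaw  (mm, rad) target in world or bed frame -> shift in tool axes from current pose
def st():
    o=telemetry.get_obs(); return o["ee_pos"]*1000,R.from_euler("xyz",o["eef_rot"]).as_matrix(),o
B0=np.array([558.8,27.0]);BY=0.0478
def b2w(x,y):
    c,s=np.cos(BY),np.sin(BY); return np.array([B0[0]+c*x-s*y,B0[1]+s*x+c*y])
def w2b(x,y):
    c,s=np.cos(BY),np.sin(BY); d=np.array([x,y])-B0; return np.array([c*d[0]+s*d[1],-s*d[0]+c*d[1]])
if __name__=="__main__":
    p,M,o=st(); yaw=o["eef_rot"][2]
    print("t",round(o["time_s"],2),"tcp",np.round(p,1),"yaw",round(yaw,4),"bed",np.round(w2b(*p[:2]),1),"F",np.round(o["force"],1),"grip",np.round([o["grip_width"]*1000,o["grip_force"]],1))
    a=sys.argv[1:]
    while a:
        f,x,y,z,w=a[0],*map(float,a[1:5]);a=a[5:]
        if f=="b": x,y=b2w(x,y);w+=BY
        t=np.array([x,y,z]); d=M.T@(t-p); e=w-yaw
        print("shift",np.round(d,1),"turn z",round(-e,4))
        p=t; M=R.from_euler("z",e).as_matrix()@M; yaw=w
E
python3 go.py w 452.4 -399 120 -0.267 w 452.4 -399 33 -0.267
```

```text
t 0.4 tcp [ 225.1 -501.8  205.4] yaw 0.4218 bed [-358.5 -512.2] F [0.8 0.5 0.4] grip [94.  0.]
shift [249.4  -0.7  85.4] turn z 0.6888
shift [-0.  0. 87.] turn z -0.0
```

Emit:
carry_out:
  plan:
    - [[22,0,7,0,0,0.06,94],[22,0,7,0,0,0.06,94],[22,0,7,0,0,0.06,94],[22,0,7,0,0,0.06,94],[22,0,7,0,0,0.06,94],[22,0,7,0,0,0.06,60],[22,0,7,0,0,0.06,50],[22,0,7,0,0,0.06,50],[22,0,7,0,0,0.06,50],[22,0,7,0,0,0.06,50],[22,0,7,0,0,0.06,50],[0,0,0,0,0,0,50],[0,0,0,0,0,0,50]]

```text
time_s: 1.48
ee_pos: [0.4614, -0.4725, 0.1275]
eef_rot: [-3.141, 0.001, -0.236]
force: [-0.1, -0.5, -0.3]
grip_width: 0.0502
grip_force: 0.0
```

```bash
python3 go.py w 452.4 -399 120 -0.267 w 452.4 -399 33 -0.267; python3 - <<'E'
from h import *
c=optics.camera("top");s=optics.camera("side")
im=np.hstack([cv2.resize(c["pixels"][215:335,440:560],None,fx=3.3,fy=3.3),cv2.resize(s["pixels"][100:220,340:460],None,fx=3.3,fy=3.3)])
cv2.imwrite("pics/pre.png",im[:,:,::-1])
E
```

```text
t 1.48 tcp [ 461.4 -472.5  127.5] yaw -0.2365 bed [-121.2 -494.3] F [-0.1 -0.5 -0.3] grip [50.2  0. ]
shift [-25.9 -69.3   7.6] turn z 0.0305
shift [ 0.1  0.1 87. ] turn z -0.0
```

Emit:
carry_out:
  plan:
    - [[-8.7,-23,2.6,0,0,0.01,50],[-8.6,-23,2.5,0,0,0.01,50],[-8.6,-23.3,2.5,0,0,0.01,50],[0,0,20,0,0,0,50],[0,0,20,0,0,0,50],[0,0,0,0,0,0,50],[0,0,0,0,0,0,50]]

```text
time_s: 2.17
ee_pos: [0.4523, -0.3995, 0.0812]
eef_rot: [-3.141, 0.001, -0.268]
force: [0.2, -0.4, 0.3]
grip_width: 0.05
grip_force: 0.0
```

```bash
python3 go.py w 452.4 -399 33 -0.267; python3 - <<'E'
from h import *
c=optics.camera("top");s=optics.camera("side")
im=np.hstack([cv2.resize(c["pixels"][215:335,440:560],None,fx=3.3,fy=3.3),cv2.resize(s["pixels"][100:220,340:460],None,fx=3.3,fy=3.3)])
cv2.imwrite("pics/pre.png",im[:,:,::-1])
E
```

```text
t 2.17 tcp [ 452.3 -399.5   81.2] yaw -0.2685 bed [-126.8 -420.9] F [ 0.2 -0.4  0.3] grip [50.  0.]
shift [ 0.  -0.5 48.2] turn z -0.0015
```

View pics/pre.png

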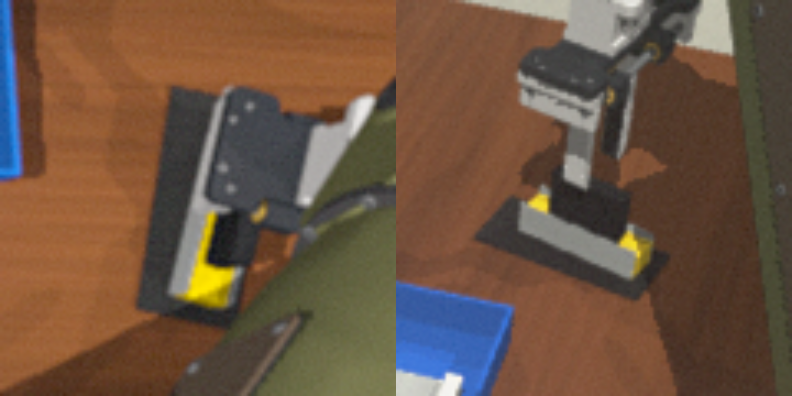

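The gripper hangs above the scraper; in the side half (crop ~590,200) the fingers straddle the black grip bar. Descend and grip.

Emit:
carry_out:
  plan:
    - [[0,0,16,0,0,0,50],[0,0,16,0,0,0,50],[0,0,14,0,0,0,50],[0,0,0,0,0,0,50],[0,0,0,0,0,0,10],[0,0,0,0,0,0,0],[0,0,0,0,0,0,0],[0,0,0,0,0,0,0],[0,0,0,0,0,0,0],[0,0,0,0,0,0,0]]
  squeeze: 50

```text
time_s: 3.1
ee_pos: [0.4532, -0.3995, 0.0354]
eef_rot: [3.141, -0.001, -0.268]
force: [0.2, 2.1, 2.8]
grip_width: 0.0157
grip_force: 50.0
```

```bash
python3 go.py w 452.4 -399 135 -0.267 b 1 55 135 0 b 1 55 77 0
```

```text
t 3.1 tcp [ 453.2 -399.5   35.4] yaw -0.2682 bed [-125.9 -420.9] F [0.2 2.1 2.8] grip [15.7 50. ]
shift [ -0.8  -0.2 -99.6] turn z -0.0012
shift [-2.580e+01 -4.916e+02 -1.000e-01] turn z -0.3148
shift [-0. -0. 58.] turn z -0.0
```

Emit:
carry_out:
  plan:
    - [[0,0,-15,0,0,0,0],[0,0,-25,0,0,0,0],[0,0,-30,0,0,-0.079,0],[0,0,-30,0,0,-0.079,0],[0,0,0,0,0,-0.079,0],[0,0,0,0,0,-0.078,0],[9,-34,0,0,0,0,0],[9,-34,0,0,0,0,0],[9,-34,0,0,0,0,0],[9,-34,0,0,0,0,0],[9,-34,0,0,0,0,0],[9,-34,0,0,0,0,0],[9,-34,0,0,0,0,0],[9,-34,0,0,0,0,0],[9,-34,0,0,0,0,0],[9,-34,0,0,0,0,0],[9,-34,0,0,0,0,0],[9,-34,0,0,0,0,0],[9,-34,0,0,0,0,0],[9,-34,0,0,0,0,0]]

```text
time_s: 4.77
ee_pos: [0.5565, 0.0837, 0.1347]
eef_rot: [3.141, 0.0, 0.047]
force: [0.4, 0.1, -3.4]
grip_width: 0.0157
grip_force: 50.0
```

```bash
python3 go.py b 1 55 90 0 b 1 55 77 0;python3 - <<'E'
from h import *
c=optics.camera("top");s=optics.camera("side")
im=np.hstack([cv2.resize(c["pixels"][120:280,230:460],None,fx=1.7,fy=2.5),cv2.resize(s["pixels"][120:360,190:390],None,fx=2,fy=1.6667)])
cv2.imwrite("pics/bed1.png",im[:,:,::-1])
E
```

```text
t 4.77 tcp [556.5  83.7 134.7] yaw 0.0469 bed [ 0.4 56.8] F [ 0.4  0.1 -3.4] grip [15.7 50. ]
shift [ 0.7  1.8 44.7] turn z -0.0009
shift [ 0. -0. 13.] turn z -0.0
```

View pics/bed1.png

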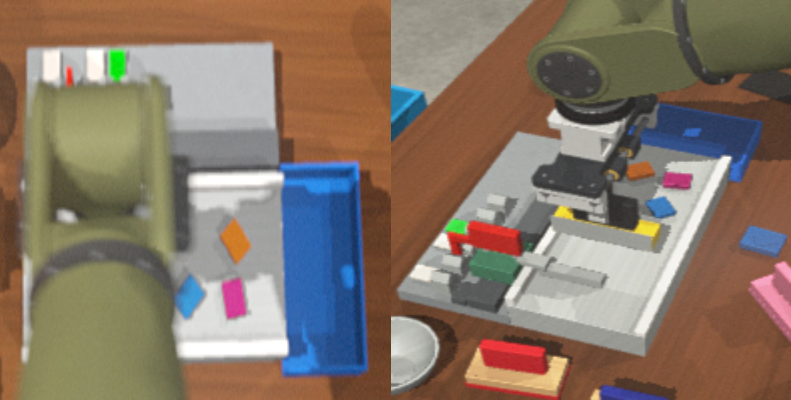

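Emit:
carry_out:
  plan:
    - [[0.7,1.8,15,0,0,0,0],[0,0,15,0,0,0,0],[0,0,12,0,0,0,0],[0,0,8,0,0,0,0],[0,0,4,0,0,0,0],[0,0,1.5,0,0,0,0],[0,0,1,0,0,0,0],[0,0,0,0,0,0,0]]

```text
time_s: 5.53
ee_pos: [0.5576, 0.0801, 0.0788]
eef_rot: [-3.142, -0.001, 0.047]
force: [-0.5, 0.2, -2.7]
grip_width: 0.016
grip_force: 50.0
```

```bash
python3 go.py b 1 55 77.4 0 b 1 -175 77.4 0
```

```text
t 5.53 tcp [557.6  80.1  78.8] yaw 0.0467 bed [ 1.4 53.1] F [-0.5  0.2 -2.7] grip [16. 50.]
shift [-0.4 -1.9  1.4] turn z -0.0011
shift [  0. 230.  -0.] turn z -0.0
```

Emit:
carry_out:
  plan:
    - [[0,0,1,0,0,0,0],[0,8,0.2,0,0,0,0],[0,12,0,0,0,0,0],[0,12,0,0,0,0,0],[0,12,0,0,0,0,0],[0,12,0,0,0,0,0],[0,12,0,0,0,0,0],[0,12,0,0,0,0,0],[0,12,0,0,0,0,0],[0,12,0,0,0,0,0],[0,12,0,0,0,0,0],[0,12,0,0,0,0,0],[0,12,0,0,0,0,0]]

```text
time_s: 6.62
ee_pos: [0.5641, -0.0607, 0.0774]
eef_rot: [-3.141, -0.0, 0.047]
force: [-0.1, 3.8, 3.6]
grip_width: 0.0157
grip_force: 50.0
```

```bash
python3 go.py b 1 -175 77.4 0
```

```text
t 6.62 tcp [564.1 -60.7  77.4] yaw 0.0468 bed [  1.1 -87.8] F [-0.1  3.8  3.6] grip [15.7 50. ]
shift [-0.  87.2 -0. ] turn z -0.001
```

Emit:
carry_out:
  plan:
    - [[0,12,0,0,0,0,0],[0,12,0,0,0,0,0],[0,12,0,0,0,0,0],[0,12,0,0,0,0,0],[0,10,0,0,0,0,0],[0,8,0,0,0,0,0],[0,8,0,0,0,0,0],[0,8,0,0,0,0,0],[0,5,0,0,0,0,0],[0,0,0,0,0,0,0],[0,0,0,0,0,0,0]]

```text
time_s: 7.53
ee_pos: [0.5681, -0.1482, 0.0774]
eef_rot: [3.14, -0.001, 0.046]
force: [-0.3, -4.2, 4.6]
grip_width: 0.0159
grip_force: 50.0
```

```bash
python3 go.py b 1 -175 120 0;python3 - <<'E'
from h import *
c=optics.camera("top");s=optics.camera("side")
im=np.hstack([cv2.resize(c["pixels"][120:280,230:460],None,fx=1.7,fy=2.5),cv2.resize(s["pixels"][120:360,190:390],None,fx=2,fy=1.6667)])
cv2.imwrite("pics/bed2.png",im[:,:,::-1])
E
```

```text
t 7.53 tcp [ 568.1 -148.2   77.4] yaw 0.0463 bed [   0.9 -175.5] F [-0.3 -4.2  4.6] grip [15.9 50. ]
shift [  0.1  -0.4 -42.6] turn z -0.0015
```

View pics/bed2.png

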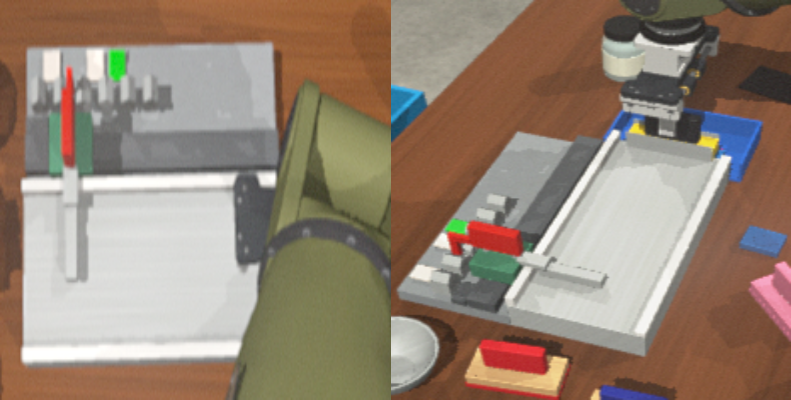

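Emit:
carry_out:
  plan:
    - [[0,0,-15,0,0,0,0],[0,0,-20,0,0,0,0],[0,0,-20,0,0,0,0],[-12,23.9,0,0,0,0,0],[-12,23.9,0,0,0,0,0],[-12,23.9,0,0,0,0,0],[-12,23.9,0,0,0,0,0],[-12,23.9,0,0,0,0,0],[-12,23.9,0,0,0,0,0],[-12,23.9,0,0,0,0,0],[-12,23.9,0,0,0,0,0],[-12,23.9,0,0,0,0,0],[-12,23.9,0,0,0,0,0],[0,0,0,0,0,0.077,0],[0,0,15,0,0,0.077,0],[0,0,15,0,0,0.077,0],[0,0,10,0,0,0,0],[0,0,0,0,0,0,0]]

```text
time_s: 9.13
ee_pos: [0.4582, -0.3898, 0.0891]
eef_rot: [-3.139, 0.004, -0.182]
force: [-0.4, 0.5, -3.9]
grip_width: 0.0157
grip_force: 50.0
```

```bash
python3 go.py w 459 -392 36 -0.185;python3 - <<'E'
from h import *
c=optics.camera("top");s=optics.camera("side")
im=np.hstack([cv2.resize(c["pixels"][120:340,300:540],None,fx=1.7,fy=1.8),cv2.resize(s["pixels"][120:318,290:450],None,fx=2.4,fy=2)])
cv2.imwrite("pics/bed3.png",im[:,:,::-1])
E
```

```text
t 9.13 tcp [ 458.2 -389.8   89.1] yaw -0.1816 bed [-120.5 -411.5] F [-0.4  0.5 -3.9] grip [15.7 50. ]
shift [ 1.5  2.1 53.1] turn z 0.0034
```

View pics/bed3.png

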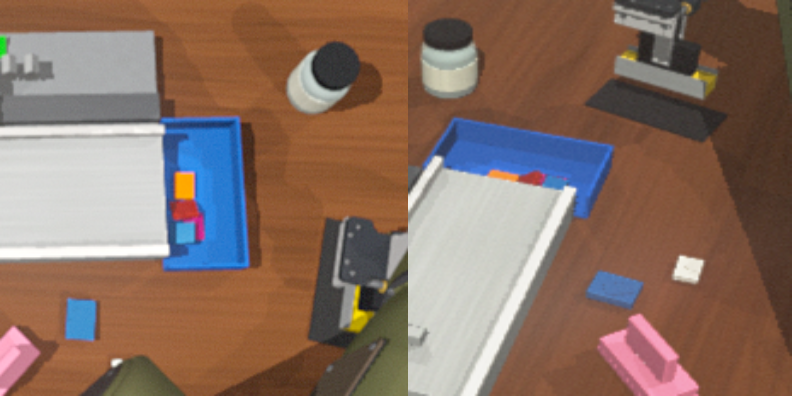

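All four crusts lie in the tray (orange 184,185; red 186,210; blue 185,232; magenta 200,226 in the crop), the bed is clear. Set the scraper down on its mat.

Emit:
carry_out:
  plan:
    - [[1.5,2,16,0,0,0,0],[0,0,16,0,0,0,0],[0,0,12,0,0,0,0],[0,0,5,0,0,0,0],[0,0,3,0,0,0,0],[0,0,1.5,0,0,0,0],[0,0,0.5,0,0,0,0],[0,0,0,0,0,0,0],[0,0,0,0,0,0,40],[0,0,0,0,0,0,40],[0,0,0,0,0,0,40],[0,0,0,0,0,0,40],[0,0,-20,0,0,0,40],[0,0,-30,0,0,0,40],[0,0,-40,0,0,0,40],[0,0,-40,0,0,0,40],[0,0,-20,0,0,0,40],[0,0,0,0,0,0,40]]

```text
time_s: 10.73
ee_pos: [0.4617, -0.3943, 0.1939]
eef_rot: [3.137, -0.007, -0.184]
force: [-0.9, 0.0, 0.5]
grip_width: 0.04
grip_force: 0.0
```

```bash
python3 go.py b 130 106.6 200 0 ; python3 - <<'E'
from h import *; from go import w2b
np.set_printoptions(precision=1,suppress=True)
c=optics.camera("top");s=optics.camera("side")
im=np.hstack([cv2.resize(c["pixels"][125:205,240:330],None,fx=4.4,fy=4.4),cv2.resize(s["pixels"][230:310,190:280],None,fx=4.4,fy=4.4)])
im2=cv2.resize(s["pixels"][130:205,340:460],None,fx=3,fy=3)
im2=np.hstack([im2,np.zeros((225,im.shape[1]-360,3),np.uint8)])
cv2.imwrite("pics/bar.png",np.vstack([im,im2])[:,:,::-1])
for cc,roi in((c,(240,130,290,200)),(s,(190,240,265,290))):
    b=blobs(cc,0,6,150,roi=roi)[0]; q=b[4][:,0].astype(float); 
    for z in(.118,):
        P=ray(cc,q,z)*1000; 
        print(np.array([w2b(*p[:2]) for p in P])[::4].tolist() if 0 else "", q.min(0),q.max(0))
    print(cv2.minAreaRect(b[4]))
E
```

```text
t 10.73 tcp [ 461.7 -394.3  193.9] yaw -0.1842 bed [-117.1 -416.2] F [-0.9  0.   0.5] grip [40.  0.]
shift [ 120.3 -565.6   -7.9] turn z -0.232
 [266. 147.] [272. 182.]
((269.0, 164.5), (6.0, 35.0), 0.0)
 [218. 253.] [255. 273.]
((236.56927490234375, 262.7834167480469), (37.29429244995117, 19.39678192138672), 1.7899105548858643)
```

View pics/bar.png

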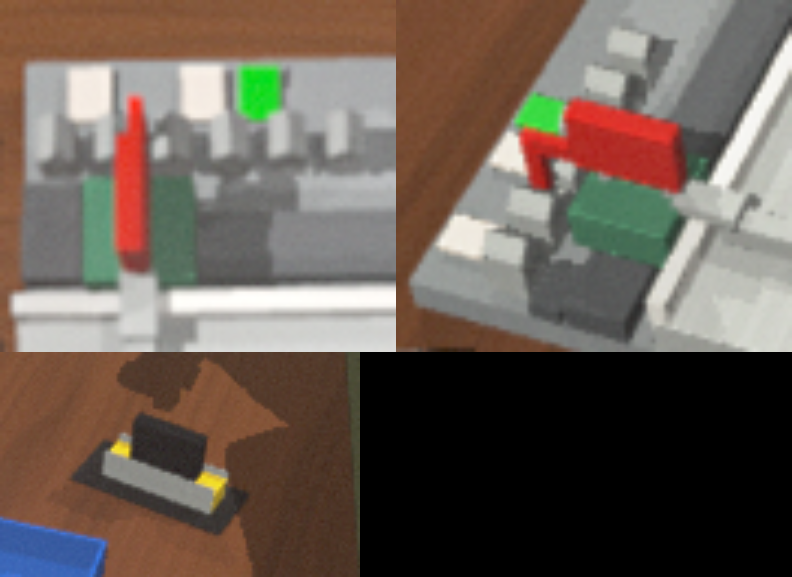

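```bash
python3 - <<'E'
from h import *; from go import w2b
np.set_printoptions(precision=1,suppress=True)
c=optics.camera("top");s=optics.camera("side")
for p in [(266.6,155.7),(273.6,155.7),(266.6,179),(273.6,179)]: print("top",w2b(*(ray(c,p,.118)[0,:2]*1000)))
for p in [(229.1,252.7),(255.7,258.9)]: print("side",w2b(*(ray(s,p,.118)[0,:2]*1000)))
E
```

```text
top [141.6 111.2]
top [141.4  96.4]
top [ 90.3 111.4]
top [90.  96.7]
side [143.5 104.7]
side [ 80.9 103.1]
```

Emit:
carry_out:
  plan:
    - [[0,0,0,0,0,-0.077,40],[0,0,0,0,0,-0.077,40],[0,0,0,0,0,-0.078,40],[14.3,-32.6,0,0,0,0,40],[14.3,-32.6,0,0,0,0,40],[14.3,-32.6,0,0,0,0,40],[14.3,-32.6,0,0,0,0,40],[14.3,-32.6,0,0,0,0,40],[14.3,-32.6,0,0,0,0,40],[14.3,-32.6,0,0,0,0,40],[14.3,-32.6,0,0,0,0,40],[14.3,-32.6,0,0,0,0,40],[14.3,-32.6,0,0,0,0,40],[14.3,-32.6,0,0,0,0,40],[14.3,-32.6,0,0,0,0,40],[14.3,-32.6,0,0,0,0,40],[14.3,-32.6,0,0,0,0,40],[14.3,-32.6,0,0,0,0,40],[14.3,-32.6,0,0,0,0,40]]

```text
time_s: 12.52
ee_pos: [0.6639, 0.1406, 0.1863]
eef_rot: [3.141, 0.003, 0.048]
force: [-0.4, -0.2, -0.6]
grip_width: 0.0403
grip_force: 0.0
```

Emit:
carry_out:
  plan:
    - [[0,0,0,0,0,0,40],[0,0,0,0,0,0,40]]

```text
time_s: 12.68
ee_pos: [0.6636, 0.1404, 0.1857]
eef_rot: [3.141, 0.003, 0.05]
force: [-0.2, 0.1, -0.7]
grip_width: 0.04
grip_force: 0.0
```

```bash
python3 go.py b 112 105.5 150 0 b 112 105.5 82 0; python3 -c "
from h import *
print(telemetry.get_obs()['eef_rot'])"
```

```text
t 12.68 tcp [663.6 140.4 185.7] yaw 0.0502 bed [110.1 108.2] F [-0.2  0.1 -0.7] grip [40.  0.]
shift [ 2.   2.7 35.7] turn z 0.0024
shift [ 0.2 -0.  68. ] turn z -0.0
[3.14124213 0.00322838 0.05020501]
```

Emit:
carry_out:
  plan:
    - [[2,2.7,20,0,0,0.002,40],[0,0,25,0,-0.003,0,40],[0,0,20,0,0,0,40],[0,0,15,0,0,0,40],[0,0,12,0,0,0,40],[0,0,11,0,0,0,40],[0,0,0,0,0,0,40],[0,0,0,0,0,0,25],[0,0,0,0,0,0,15],[0,0,0,0,0,0,5],[0,0,0,0,0,0,0],[0,0,0,0,0,0,0],[0,0,0,0,0,0,0]]
  squeeze: 50

```text
time_s: 13.77
ee_pos: [0.6663, 0.1364, 0.086]
eef_rot: [-3.141, 0.002, 0.046]
force: [0.8, 1.2, 5.6]
grip_width: 0.0135
grip_force: 50.0
```

```bash
python3 go.py b 112 46.6 109 0
```

```text
t 13.77 tcp [666.3 136.4  86. ] yaw 0.046 bed [112.6 104.1] F [0.8 1.2 5.6] grip [13.5 50. ]
shift [ -0.6  57.5 -23. ] turn z -0.0018
```

Emit:
carry_out:
  plan:
    - [[0,0,-6,0,0,0,0],[0,0,-7,0,0,0,0],[0,0,-7,0,0,0,0],[0,0,-6,0,0,0,0],[0,0,-1,0,0,0,0],[0,0,0,0,0,0,0]]

```text
time_s: 14.27
ee_pos: [0.6662, 0.1363, 0.1118]
eef_rot: [-3.142, 0.003, 0.046]
force: [5.2, 1.9, -8.0]
grip_width: 0.0134
grip_force: 50.0
```

```bash
python3 go.py b 112 46.6 109 0; python3 -c "
from h import *
s=optics.camera('side')
cv2.imwrite('pics/lift.png',cv2.resize(s['pixels'][170:330,180:400,::-1],None,fx=3,fy=3))"
```

```text
t 14.27 tcp [666.2 136.3 111.8] yaw 0.0459 bed [112.5 104. ] F [ 5.2  1.9 -8. ] grip [13.4 50. ]
shift [-0.3 57.4  2.8] turn z -0.0019
```

View pics/lift.png

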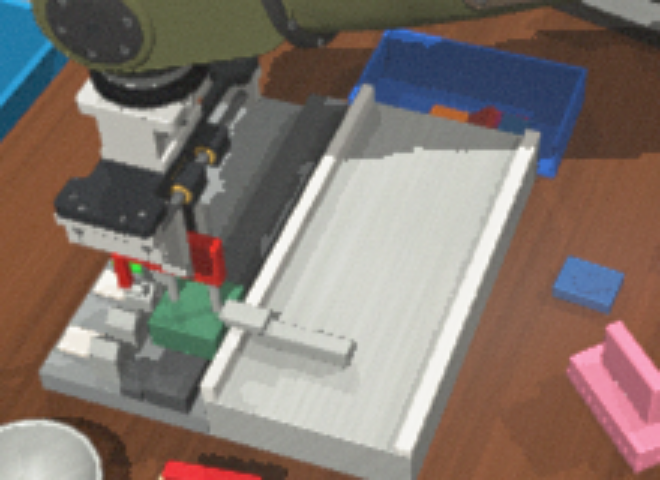

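The bar is up (red plate at crop 190,260 raised off the green carriage; force −8 N as expected). Now slide.

Emit:
carry_out:
  plan:
    - [[0,4,0,0,0,0,0],[0,6,0,0,0,0,0],[0,6,0,0,0,0,0],[0,6,0,0,0,0,0],[0,6,0,0,0,0,0],[0,6,0,0,0,0,0],[0,6,0,0,0,0,0],[0,6,0,0,0,0,0],[0,6,0,0,0,0,0],[0,6,0,0,0,0,0],[0,0.5,0,0,0,0,0],[0,0,0,0,0,0,0],[0,0,0,0,0,0,0]]

```text
time_s: 15.4
ee_pos: [0.669, 0.0773, 0.1114]
eef_rot: [3.141, 0.003, 0.045]
force: [6.6, -0.1, -7.0]
grip_width: 0.0135
grip_force: 50.0
```

```bash
python3 go.py b 112 45 86 0
```

```text
t 15.4 tcp [669.   77.3 111.4] yaw 0.0454 bed [112.4  45. ] F [ 6.6 -0.1 -7. ] grip [13.5 50. ]
shift [-0.4  0.  25.4] turn z -0.0024
```

Lower 22 mm with the grip, then let go.

Emit:
carry_out:
  plan:
    - [[0,-0.3,6,0,0,0,0],[0,0,6,0,0,0,0],[0,0,6,0,0,0,0],[0,0,5,0,0,0,0],[0,0,2.5,0,0,0,0],[0,0,0,0,0,0,0],[0,0,0,0,0,0,30],[0,0,0,0,0,0,40],[0,0,0,0,0,0,40],[0,0,0,0,0,0,40],[0,0,-20,0,0,0,40],[0,0,-30,0,0,0,40],[0,0,-40,0,0,0,40],[0,0,-30,0,0,0,40],[-25,0,0,0,0,0,40],[-25,0,0,0,0,0,40],[-25,0,0,0,0,0,40],[-25,0,0,0,0,0,40],[-25,0,0,0,0,0,40],[-25,0,0,0,0,0,40]]

```text
time_s: 17.07
ee_pos: [0.5177, 0.0712, 0.2071]
eef_rot: [-3.142, 0.003, 0.046]
force: [0.8, 0.4, 0.6]
grip_width: 0.04
grip_force: 0.0
```

Emit:
carry_out:
  plan:
    - [[-30,20,0,0,0,0,40],[-30,20,0,0,0,0,40],[-30,20,0,0,0,0,40],[-30,20,0,0,0,0,40],[-20,20,0,0,0,0,40],[0,0,0,0,0,0,40]]

```text
time_s: 17.57
ee_pos: [0.3815, -0.037, 0.2079]
eef_rot: [3.141, 0.002, 0.044]
force: [-0.3, 0.2, -1.1]
grip_width: 0.0398
grip_force: 0.0
```

```bash
cat > blk.py <<'E'
# block poses: grip-bar top edges at z=.070 (top view), and the same from the side view
from h import *; from go import w2b
np.set_printoptions(precision=1,suppress=True)
c=optics.camera("top");s=optics.camera("side")
H={"red":(0,6),"teal":(82,96),"indigo":(115,130)}
for n,(a,b) in H.items():
    for cn,cc in(("top",c),("side",s)):
        for q in blobs(cc,a,b,110,40,amin=40)[:4]:
            if q[2]>1200: continue
            P=ray(cc,(q[0],q[1]),.055)[0]*1000
            r=cv2.minAreaRect((ray(cc,q[4][:,0],.055)[:,:2]*1000).astype(np.float32))
            print(n,cn,np.round(q[:3],0),"world",P[:2],"rect",np.round(r[0],1),np.round(r[1],1),round(r[2],1))
E
python3 blk.py; python3 go.py; python3 - <<'E'
from h import *
c=optics.camera("top");s=optics.camera("side")
im=np.hstack([cv2.resize(c["pixels"][130:330,90:330],None,fx=1.65,fy=2),cv2.resize(s["pixels"][220:440,170:370],None,fx=1.98,fy=1.818)])
cv2.imwrite("pics/blk.png",im[:,:,::-1])
E
```

```text
red top [298. 169. 183.] world [689.6  80.3] rect [696.2  81.3] [89.5 15.8] 1.9
red top [ 82. 411. 147.] world [158.8 503.9] rect [155.2 536.1] [97.5 91.1] 27.0
red top [408. 236.  93.] world [ 542.3 -167.3] rect [ 542.2 -166.8] [20.5 29.1] 15.7
red top [214. 214.  82.] world [579.5 261.8] rect [586.  267.5] [74.9 19.8] 9.3
red side [250. 244. 434.] world [700.5  49. ] rect [704.4  49.5] [88. 65.] 23.5
red side [254. 354.  80.] world [557. 314.] rect [555.7 311.4] [106.3  46.5] 35.0
red side [250. 333.  70.] world [587.  272.9] rect [585.7 272.3] [77.6 39.6] 10.1
teal top [159. 267. 282.] world [458.9 373.1] rect [460.2 373. ] [23.9 66.2] 86.6
teal side [286. 399. 488.] world [458.4 377.4] rect [459.1 377.3] [28.4 75. ] 86.6
indigo top [198. 274. 154.] world [445.7 287.5] rect [446.  285.2] [66.3 18.6] 6.1
indigo side [311. 362. 475.] world [443.7 289.3] rect [445.  289.7] [72.4 34. ] 5.4
t 17.67 tcp [383.9 -35.4 208.1] yaw 0.0441 bed [-177.7  -54. ] F [ 0.9 -0.8  0.1] grip [40.3  0. ]
```

View pics/blk.png

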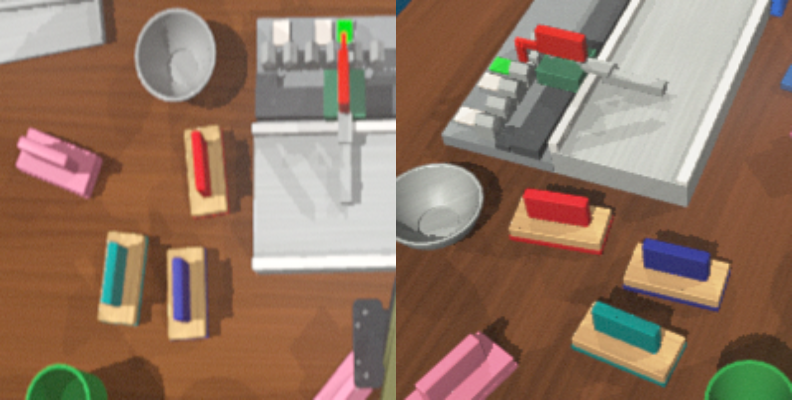

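Emit:
carry_out:
  plan:
    - [[0,0,0,0,0,-0.0625,50],[0,0,0,0,0,-0.0625,50],[20.7,-22.1,0,0,0,0,50],[20.7,-22.1,0,0,0,0,50],[20.7,-22.1,0,0,0,0,50],[20.7,-22.1,0,0,0,0,50],[20.7,-22.1,0,0,0,0,50],[20.7,-22.1,0,0,0,0,50],[20.7,-22.1,0,0,0,0,50],[20.7,-22.1,0,0,0,0,50],[20.7,-22.1,5,0,0,0,50],[20.7,-22.1,10,0,0,0,50],[20.7,-22.1,20,0,0,0,50],[20.7,-22.1,20,0,0,0,50],[0,0,25,0,0,0,50],[0,0,20,0,0,0,50],[0,0,0,0,0,0,50]]

```text
time_s: 19.18
ee_pos: [0.5812, 0.2693, 0.1012]
eef_rot: [3.14, 0.011, 0.173]
force: [0.4, -0.9, -0.7]
grip_width: 0.0503
grip_force: 0.0
```

```bash
python3 go.py w 584 268 32 0.169; python3 - <<'E'
from h import *
c=optics.camera("top");s=optics.camera("side")
im=np.hstack([cv2.resize(c["pixels"][170:260,170:270],None,fx=4,fy=4),cv2.resize(s["pixels"][280:370,200:300],None,fx=4,fy=4)])
cv2.imwrite("pics/red.png",im[:,:,::-1])
E
```

```text
t 19.18 tcp [581.2 269.3 101.2] yaw 0.1726 bed [ 33.9 241. ] F [ 0.4 -0.9 -0.7] grip [50.3  0. ]
shift [ 3.3  1.7 69.1] turn z 0.0036
```

View pics/red.png

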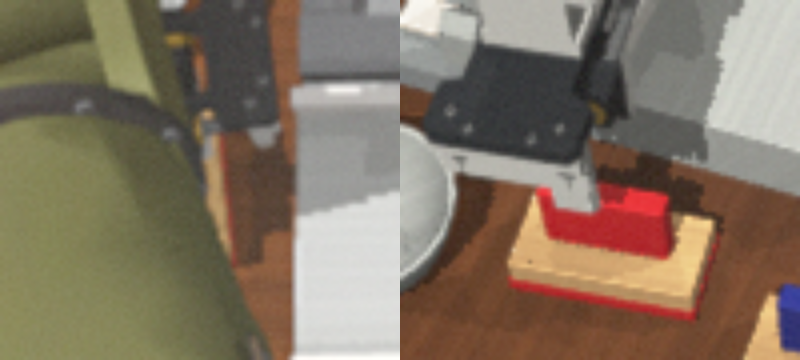

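```bash
python3 - <<'E'
from h import *
np.set_printoptions(precision=4,suppress=True)
s=optics.camera("side")
print(ray(s,[(235,327),(267.5,329)],.07), ray(s,[(237,338.5),(267,343.5)],.024))
print(ray(s,[(227.5,351),(273.5,357)],.024))
b=blobs(s,0,6,110,40,amin=20,roi=(225,315,280,350)); print([x[:3] for x in b])
b=blobs(s,172,179,110,40,amin=20,roi=(225,315,280,350)); print([x[:3] for x in b])
E
```

```text
[[0.6153 0.2786 0.07  ]
 [0.5513 0.2592 0.07  ]] [[0.6178 0.278  0.024 ]
 [0.5534 0.2663 0.024 ]]
[[0.6221 0.3117 0.024 ]
 [0.5273 0.2902 0.024 ]]
[(252.54944071588363, 334.1785234899329, 372.5)]
[(254.3684210526316, 335.0435087719298, 237.5)]
```

Emit:
carry_out:
  plan:
    - [[3.3,2,16,0,0,-0.02,50],[0,0,16,0,-0.01,0,50],[0,0,16,0,0,0,50],[0,0,12,0,0,0,50],[0,0,9,0,0,0,50],[0,0,0,0,0,0,50],[0,0,0,0,0,0,30],[0,0,0,0,0,0,10],[0,0,0,0,0,0,0],[0,0,0,0,0,0,0],[0,0,0,0,0,0,0],[0,0,0,0,0,0,0],[0,0,0,0,0,0,0],[0,0,0,0,0,0,0]]

```text
time_s: 20.5
ee_pos: [0.5864, 0.2671, 0.0382]
eef_rot: [-3.141, 0.012, 0.191]
force: [-0.6, 0.0, 3.1]
grip_width: 0.014
grip_force: 50.0
```

```bash
python3 go.py b 14 8 130 0 b 14 8 79 0;  python3 -c "
from h import *
print(telemetry.get_obs()['eef_rot'])"
```

```text
t 20.5 tcp [586.4 267.1  38.2] yaw 0.1909 bed [ 39.1 238.5] F [-0.6  0.   3.1] grip [14. 50.]
shift [-58.8 224.5 -91.2] turn z 0.1431
shift [ 0.6  0.  51. ] turn z -0.0
[-3.14102523  0.01249174  0.19090009]
```

Emit:
carry_out:
  plan:
    - [[0,0,-15,0,0,0,0],[0,0,-25,0,0,0,0],[0,0,-25,0,0,0.05,0],[0,0,-25,0,0,0.05,0],[0,0,0,0,0,0.043,0],[-2.9,23,0,0,0,0,0],[-2.9,23,0,0,0,0,0],[-2.9,23,0,0,0,0,0],[-2.9,23,0,0,0,0,0],[-2.9,23,0,0,0,0,0],[-2.9,23,0,0,0,0,0],[-2.9,23,0,0,0,0,0],[-2.9,23,0,0,0,0,0],[-2.9,23,0,0,0,0,0],[-2.9,23,0,0,0,0,0],[0,0,10,0,0,0,0],[0,0,10,0,0,0,0],[0,0,0,0,0,0,0],[0,0,0,0,0,0,0]]

```text
time_s: 22.08
ee_pos: [0.5688, 0.0368, 0.1076]
eef_rot: [3.14, 0.015, 0.049]
force: [0.4, -0.6, -2.7]
grip_width: 0.0136
grip_force: 50.0
```

```bash
python3 go.py b 10 8 84 0; python3 - <<'E'
from h import *
s=optics.camera("side");print(telemetry.get_obs()["eef_rot"])
cv2.imwrite("pics/place1.png",cv2.resize(s["pixels"][150:330,180:400,::-1],None,fx=3,fy=3))
E
```

```text
t 22.08 tcp [568.8  36.8 107.6] yaw 0.0486 bed [10.4  9.4] F [ 0.4 -0.6 -2.7] grip [13.6 50. ]
shift [-0.1  1.3 23.6] turn z 0.0008
[3.14028067 0.01374186 0.04886005]
```

Emit:
carry_out:
  plan:
    - [[0,1.3,8,0,0,0,0],[0,0,8,0,0,0,0],[0,0,5,0,0,0,0],[0,0,2,0,0,0,0],[0,0,1,0,0,0,0],[0,0,0,0,0,0,0]]

```text
time_s: 22.63
ee_pos: [0.569, 0.0347, 0.0843]
eef_rot: [3.14, 0.013, 0.048]
force: [-0.2, -0.6, -2.3]
grip_width: 0.0137
grip_force: 50.0
```

```bash
python3 go.py b 20 8 84 0; python3 -c "
from h import *
print(telemetry.get_obs()['eef_rot'])"
```

```text
t 22.63 tcp [569.   34.7  84.3] yaw 0.0478 bed [10.5  7.2] F [-0.2 -0.6 -2.3] grip [13.7 50. ]
shift [ 9.5 -0.8  0.2] turn z 0.0
[3.14018647 0.01319742 0.04782267]
```

Emit:
carry_out:
  plan:
    - [[0,0,0.7,0,0,0,0],[3,0,0,0,0,0,0],[3,0,0,0,0,0,0],[2,0,0,0,0,0,0],[0,0,0,0,0,0,0]]

```text
time_s: 23.05
ee_pos: [0.5775, 0.035, 0.0838]
eef_rot: [3.14, 0.013, 0.048]
force: [1.1, -0.7, -1.9]
grip_width: 0.0137
grip_force: 50.0
```

Emit:
carry_out:
  plan:
    - [[1,0,0,0,0,0,0],[1,0,0,0,0,0,0],[0,0,0,0,0,0,0]]

```text
time_s: 23.3
ee_pos: [0.5786, 0.0351, 0.0836]
eef_rot: [3.14, 0.014, 0.048]
force: [-3.7, -0.8, -0.5]
grip_width: 0.0137
grip_force: 50.0
```

Emit:
carry_out:
  plan:
    - [[1,0,0,0,0,0,0],[1,0,0,0,0,0,0],[0,0,0,0,0,0,0]]

```text
time_s: 23.55
ee_pos: [0.5789, 0.0351, 0.0836]
eef_rot: [3.14, 0.019, 0.048]
force: [-18.9, -1.8, 9.1]
grip_width: 0.0135
grip_force: 50.0
```

Emit:
carry_out:
  plan:
    - [[-1.5,-2,0,0,0,0,0],[0,-2,0,0,0,0,0],[0,-1.5,0,0,0,0,0],[0,0,0,0,0,0,0]]

```text
time_s: 23.88
ee_pos: [0.5784, 0.0403, 0.0834]
eef_rot: [3.139, 0.015, 0.048]
force: [-6.3, -3.4, -0.7]
grip_width: 0.0139
grip_force: 50.0
```

Emit:
carry_out:
  plan:
    - [[0,-1,0,0,0,0,0],[0,-1,0,0,0,0,0],[0,0,0,0,0,0,0]]

```text
time_s: 24.13
ee_pos: [0.5783, 0.042, 0.0834]
eef_rot: [3.139, 0.015, 0.048]
force: [-7.3, -5.0, 0.3]
grip_width: 0.0139
grip_force: 49.9
```

Emit:
carry_out:
  plan:
    - [[0,-1,0,0,0,0,0],[0,-1,0,0,0,0,0],[0,0,0,0,0,0,0]]

```text
time_s: 24.38
ee_pos: [0.5782, 0.0429, 0.0836]
eef_rot: [3.137, 0.016, 0.047]
force: [-8.8, -13.2, 1.5]
grip_width: 0.0139
grip_force: 50.0
```

```bash
python3 go.py b 20 16 83.2 0; python3 -c "
from h import *
print(telemetry.get_obs()['eef_rot'])"
```

```text
t 24.38 tcp [578.2  42.9  83.6] yaw 0.0471 bed [20.1 14.9] F [ -8.8 -13.2   1.5] grip [13.9 50. ]
shift [-0.1 -1.1  0.4] turn z -0.0007
[3.13726501 0.01553385 0.04713415]
```

Emit:
carry_out:
  plan:
    - [[0,0,0,0,0,0,30],[0,0,0,0,0,0,30],[0,0,0,0,0,0,30],[0,0,-15,0,0,0,30],[0,0,-25,0,0,0,30],[0,0,-35,0,0,0,40],[0,0,-35,0,0,0,50],[-20,0,0,0,0.015,0,50],[-20,0,0,0,0,0,50],[-20,0,0,0,0,0,50],[-20,0,0,0,0,0,50],[0,0,0,0,0,0,50]]

```text
time_s: 25.38
ee_pos: [0.4986, 0.0413, 0.1944]
eef_rot: [3.14, -0.003, 0.048]
force: [-0.2, 0.9, 0.7]
grip_width: 0.05
grip_force: 0.0
```

```bash
cat > blk.py <<'E'
# grip bars: two-view ray of bar centroid at mid height; base: wood-top rectangle from the top view
from h import *; from go import w2b
np.set_printoptions(precision=1,suppress=True)
c=optics.camera("top");s=optics.camera("side")
H={"red":(0,8,165),"teal":(82,98,120),"indigo":(112,130,110)}
for n,(a,b,sm) in H.items():
    for cn,cc in(("top",c),("side",s)):
        for q in blobs(cc,a,b,sm,40,amin=60)[:5]:
            if not 60<q[2]<1000: continue
            P=ray(cc,(q[0],q[1]),.055)[0]*1000
            if P[0]<300 or not -50<P[1]<480 or P[0]>660: continue
            r=cv2.minAreaRect((ray(cc,q[4][:,0],.055)[:,:2]*1000).astype(np.float32))
            print(n,cn,np.round(q[:3],0),"world",P[:2],"bed",w2b(*P[:2]),np.round(r[1],1),round(r[2],1))
E
python3 blk.py; python3 go.py;  python3 -c "
from h import *
print(telemetry.get_obs()['eef_rot'])"
```

```text
red side [297. 246. 288.] world [590.3  16.2] bed [ 30.9 -12.3] [80.6 47.8] 2.7
teal top [157. 269. 198.] world [454.9 375.6] bed [-87.2 353.1] [22.7 65.2] 87.9
teal side [286. 399. 484.] world [458.6 377.3] bed [-83.3 354.7] [28.4 74.2] 86.6
indigo top [199. 275. 196.] world [444.5 285.7] bed [-101.8  263.9] [66.2 18.4] 6.4
indigo side [311. 362. 480.] world [443.8 289.3] bed [-102.3  267.5] [71.9 34. ] 5.4
t 25.48 tcp [500.8  41.2 194.5] yaw 0.048 bed [-57.2  17. ] F [-0.  -1.3  0.7] grip [50.1  0. ]
[ 3.14028195 -0.00384594  0.04802054]
```

Emit:
carry_out:
  plan:
    - [[0,0,0,0,-0.004,-0.048,50],[-3.3,-25,0,0,0,0,50],[-3.3,-25,0,0,0,0,50],[-3.3,-25,0,0,0,0,50],[-3.3,-25,0,0,0,0,50],[-3.3,-25,0,0,0,0,50],[-3.3,-25,0,0,0,0,50],[-3.3,-25,0,0,0,0,50],[-3.3,-25,10,0,0,0,50],[-3.3,-25,20,0,0,0,50],[-3.3,-25,30,0,0,0,50],[0,0,30,0,0,0,50],[0,0,0,0,0,0,50],[0,0,0,0,0,0,50]]

```text
time_s: 26.65
ee_pos: [0.4436, 0.2866, 0.103]
eef_rot: [3.139, 0.004, 0.096]
force: [0.1, -0.2, 0.4]
grip_width: 0.0498
grip_force: 0.0
```

```bash
python3 go.py w 444 287.5 36 0.096;  python3 -c "
from h import *
print(telemetry.get_obs()['eef_rot'])"
```

```text
t 26.65 tcp [443.6 286.6 103. ] yaw 0.0962 bed [-102.6  264.8] F [ 0.1 -0.2  0.4] grip [49.8  0. ]
shift [ 0.7 -1.  67. ] turn z 0.0002
[3.13917771 0.00416807 0.09620078]
```

Emit:
carry_out:
  plan:
    - [[0.5,-1,16,0,0.004,0,50],[0,0,16,0,0,0,50],[0,0,16,0,0,0,50],[0,0,12,0,0,0,50],[0,0,7,0,0,0,50],[0,0,0,0,0,0,50],[0,0,0,0,0,0,30],[0,0,0,0,0,0,10],[0,0,0,0,0,0,0],[0,0,0,0,0,0,0],[0,0,0,0,0,0,0],[0,0,0,0,0,0,0],[0,0,0,0,0,0,0]]

```text
time_s: 27.73
ee_pos: [0.4442, 0.2876, 0.0368]
eef_rot: [3.14, -0.002, 0.096]
force: [-0.7, -1.2, 3.2]
grip_width: 0.0135
grip_force: 50.0
```

```bash
python3 go.py b 10 -41 84 0;  python3 -c "
from h import *
print(telemetry.get_obs()['eef_rot'])"
```

```text
t 27.73 tcp [444.2 287.6  36.8] yaw 0.0958 bed [-102.   265.7] F [-0.7 -1.2  3.2] grip [13.5 50. ]
shift [ 97.3 311.8 -46.5] turn z 0.048
[ 3.14022207e+00 -2.33221575e-03  9.58406673e-02]
```

Emit:
carry_out:
  plan:
    - [[0,0,-15,0,0,0,0],[0,0,-30,0,0,0,0],[0,0,-35,0,0,0.024,0],[0,0,-35,0,0,0.024,0],[0,0,-23,0,0,0,0],[9.3,25.6,0,0,0,0,0],[9.3,25.6,0,0,0,0,0],[9.3,25.6,0,0,0,0,0],[9.3,25.6,0,0,0,0,0],[9.3,25.6,0,0,0,0,0],[9.3,25.6,0,0,0,0,0],[9.3,25.6,0,0,0,0,0],[9.3,25.6,0,0,0,0,0],[9.3,25.6,0,0,0,0,0],[9.3,25.6,0,0,0,0,0],[9.3,25.6,0,0,0,0,0],[9.3,25.6,0,0,0,0,0],[0,0,0,0,0,0,0],[0,0,0,0,0,0,0]]

```text
time_s: 29.32
ee_pos: [0.5699, -0.0148, 0.1745]
eef_rot: [3.141, -0.001, 0.046]
force: [-0.1, 0.2, -2.3]
grip_width: 0.0135
grip_force: 50.0
```

```bash
python3 go.py b 10 -41 83.5 0;  python3 -c "
from h import *
print(telemetry.get_obs()['eef_rot'])"
```

```text
t 29.32 tcp [569.9 -14.8 174.5] yaw 0.0458 bed [  9.  -42.3] F [-0.1  0.2 -2.3] grip [13.5 50. ]
shift [ 0.9 -1.4 91. ] turn z -0.002
[ 3.14051120e+00 -9.84978696e-04  4.58300779e-02]
```

Emit:
carry_out:
  plan:
    - [[1,-1,20,0,0,-0.0015,0],[0,0,25,0,0,0,0],[0,0,20,0,0,0,0],[0,0,12,0,0,0,0],[0,0,8,0,0,0,0],[0,0,4,0,0,0,0],[0,0,2,0,0,0,0],[0,0,1.5,0,0,0,0],[0,0,0,0,0,0,0],[2,0,0,0,0,0,0],[2,0,0,0,0,0,0],[1.5,0,0,0,0,0,0],[0,0,0,0,0,0,0]]

```text
time_s: 30.4
ee_pos: [0.577, -0.0126, 0.0829]
eef_rot: [3.14, -0.003, 0.049]
force: [0.0, -0.1, -1.9]
grip_width: 0.0139
grip_force: 50.0
```

```bash
python3 go.py b 20 -33.1 82 0
```

```text
t 30.4 tcp [577.  -12.6  82.9] yaw 0.0493 bed [ 16.3 -40.4] F [ 0.  -0.1 -1.9] grip [13.9 50. ]
shift [ 3.7 -7.3  0.9] turn z 0.0015
```

Emit:
carry_out:
  plan:
    - [[1,0,0.7,0,0,0.001,0],[1.5,0,0,0,0,0,0],[0,0,0,0,0,0,0]]

```text
time_s: 30.65
ee_pos: [0.5793, -0.0125, 0.082]
eef_rot: [3.14, -0.002, 0.048]
force: [-0.3, -0.8, -2.6]
grip_width: 0.0136
grip_force: 50.0
```

Emit:
carry_out:
  plan:
    - [[1,0,0,0,0,0,0],[1,0,0,0,0,0,0],[0,0,0,0,0,0,0]]

```text
time_s: 30.9
ee_pos: [0.5799, -0.0124, 0.082]
eef_rot: [3.14, 0.001, 0.048]
force: [-11.7, -0.4, 5.6]
grip_width: 0.0135
grip_force: 50.0
```

Emit:
carry_out:
  plan:
    - [[0.7,0,0,0,0,0,0],[0.7,0,0,0,0,0,0],[0,0,0,0,0,0,0]]

```text
time_s: 31.15
ee_pos: [0.5801, -0.0124, 0.0822]
eef_rot: [3.141, 0.004, 0.048]
force: [-22.9, -1.3, 13.9]
grip_width: 0.0138
grip_force: 50.0
```

Emit:
carry_out:
  plan:
    - [[-1.5,-2,0,0,0,0,0],[0,-2,0,0,0,0,0],[0,-1.5,0,0,0,0,0],[0,0,0,0,0,0,0]]

```text
time_s: 31.48
ee_pos: [0.5796, -0.0078, 0.0821]
eef_rot: [3.139, 0.001, 0.048]
force: [-9.6, -6.7, 3.6]
grip_width: 0.0139
grip_force: 50.0
```

Emit:
carry_out:
  plan:
    - [[0,-1,0,0,0,0,0],[0,-1,0,0,0,0,0],[0,0,0,0,0,0,0]]

```text
time_s: 31.73
ee_pos: [0.5795, -0.0061, 0.082]
eef_rot: [3.139, 0.001, 0.048]
force: [-10.0, -8.4, 4.4]
grip_width: 0.0137
grip_force: 50.0
```

Emit:
carry_out:
  plan:
    - [[0,-1,0,0,0,0,0],[0,-0.8,0,0,0,0,0],[0,0,0,0,0,0,0]]

```text
time_s: 31.98
ee_pos: [0.5794, -0.0053, 0.0822]
eef_rot: [3.137, 0.001, 0.047]
force: [-12.3, -16.2, 5.4]
grip_width: 0.0137
grip_force: 50.1
```

```bash
python3 go.py b 20 -33.1 82 0
```

```text
t 31.98 tcp [579.4  -5.3  82.2] yaw 0.0474 bed [ 19.1 -33.2] F [-12.3 -16.2   5.4] grip [13.7 50.1]
shift [ 0.9 -0.1  0.2] turn z -0.0004
```

Emit:
carry_out:
  plan:
    - [[0,0,0,0,0,0,30],[0,0,0,0,0,0,30],[0,0,0,0,0,0,30],[0,0,-15,0,0,0,30],[0,0,-25,0,0,0,30],[0,0,-35,0,0,0,40],[0,0,-35,0,0,0,50],[-20,0,0,0,0,0,50],[-20,0,0,0,0,0,50],[-20,0,0,0,0,0,50],[-20,0,0,0,0,0,50],[0,0,0,0,0,0,50]]

```text
time_s: 32.98
ee_pos: [0.4984, -0.0066, 0.1923]
eef_rot: [3.14, -0.002, 0.049]
force: [1.0, -0.1, 0.2]
grip_width: 0.0498
grip_force: 0.0
```

```bash
python3 blk.py; python3 go.py w 500 0 194 -0.055 w 458 376.5 194 -0.055;  python3 -c "
from h import *
print(telemetry.get_obs()['eef_rot'])"
```

```text
red side [297. 246. 290.] world [590.3  16.3] bed [ 30.9 -12.2] [80.1 47.3] 3.7
teal top [159. 267. 274.] world [458.6 373.2] bed [-83.5 350.6] [23.4 65.2] 87.2
teal side [286. 399. 483.] world [458.6 377.3] bed [-83.4 354.7] [28.4 74.2] 86.6
indigo side [304. 230. 347.] world [595.8 -39.5] bed [ 33.8 -68.2] [81.3 48.6] 1.6
t 33.08 tcp [500.6  -6.7 192.4] yaw 0.0484 bed [-59.7 -30.9] F [ 0.1 -0.3 -0.5] grip [50.  0.]
shift [-0.3 -6.7 -1.6] turn z 0.1034
shift [ -62.6 -373.6   -0.7] turn z -0.0
[ 3.14025386 -0.00345126  0.04841066]
```

Emit:
carry_out:
  plan:
    - [[0,0,0,0,-0.003,0.0517,50],[0,0,0,0,0,0.0517,50],[-4.2,-25.3,0,0,0,0,50],[-4.2,-25.3,0,0,0,0,50],[-4.2,-25.3,0,0,0,0,50],[-4.2,-25.3,0,0,0,0,50],[-4.2,-25.3,0,0,0,0,50],[-4.2,-25.3,0,0,0,0,50],[-4.2,-25.3,0,0,0,0,50],[-4.2,-25.3,0,0,0,0,50],[-4.2,-25.3,0,0,0,0,50],[-4.2,-25.3,0,0,0,0,50],[-4.2,-25.3,0,0,0,0,50],[-4.2,-25.3,10,0,0,0,50],[-4.2,-25.3,20,0,0,0,50],[-4.2,-25.3,30,0,0,0,50],[-4.2,-25.3,30,0,0,0,50],[0,0,0,0,0,0,50],[0,0,0,0,0,0,50]]

```text
time_s: 34.67
ee_pos: [0.4577, 0.3763, 0.0993]
eef_rot: [3.138, 0.003, -0.053]
force: [0.9, -0.5, 1.1]
grip_width: 0.0499
grip_force: 0.0
```

```bash
python3 blk.py|grep teal; python3 go.py w 458.5 375.3 36 -0.055;  python3 -c "
from h import *
print(telemetry.get_obs()['eef_rot'])"
```

```text
teal side [292. 402. 302.] world [446.2 377.9] bed [-95.7 355.9] [28.5 53.3] 88.4
t 34.77 tcp [459.1 375.6 102.3] yaw -0.0552 bed [-82.9 352.9] F [ 0.  -0.8  0.3] grip [50.4  0. ]
shift [-0.6  0.3 66.3] turn z -0.0002
[ 3.14108024e+00 -3.43614736e-04 -5.51659496e-02]
```

Emit:
carry_out:
  plan:
    - [[-0.5,0,16,0,0,0,50],[0,0,16,0,0,0,50],[0,0,16,0,0,0,50],[0,0,12,0,0,0,50],[0,0,7,0,0,0,50],[0,0,0,0,0,0,50],[0,0,0,0,0,0,30],[0,0,0,0,0,0,10],[0,0,0,0,0,0,0],[0,0,0,0,0,0,0],[0,0,0,0,0,0,0],[0,0,0,0,0,0,0],[0,0,0,0,0,0,0]]

```text
time_s: 35.85
ee_pos: [0.4578, 0.3754, 0.0347]
eef_rot: [3.14, 0.0, -0.055]
force: [-0.9, -1.0, 3.2]
grip_width: 0.0137
grip_force: 50.0
```

```bash
python3 go.py b 9 -89 84 0;  python3 -c "
from h import *
print(telemetry.get_obs()['eef_rot'])"
```

```text
t 35.85 tcp [457.8 375.4  34.7] yaw -0.055 bed [-84.2 352.9] F [-0.9 -1.   3.2] grip [13.7 50. ]
shift [138.1 430.  -48.9] turn z -0.1028
[ 3.14041794e+00  4.85123065e-04 -5.50433166e-02]
```

Emit:
carry_out:
  plan:
    - [[0,0,-15,0,0,0,0],[0,0,-30,0,0,0,0],[0,0,-35,0,0,-0.051,0],[0,0,-35,0,0,-0.052,0],[0,0,-24,0,0,0,0],[6.7,31.6,0,0,0,0,0],[6.7,31.6,0,0,0,0,0],[6.7,31.6,0,0,0,0,0],[6.7,31.6,0,0,0,0,0],[6.7,31.6,0,0,0,0,0],[6.7,31.6,0,0,0,0,0],[6.7,31.6,0,0,0,0,0],[6.7,31.6,0,0,0,0,0],[6.7,31.6,0,0,0,0,0],[6.7,31.6,0,0,0,0,0],[6.7,31.6,0,0,0,0,0],[6.7,31.6,0,0,0,0,0],[6.7,31.6,0,0,0,0,0],[6.7,31.6,0,0,0,0,0],[0,0,0,0,0,0,0]]

```text
time_s: 37.52
ee_pos: [0.5732, -0.0665, 0.1733]
eef_rot: [3.14, 0.001, 0.044]
force: [-0.0, 0.0, -1.2]
grip_width: 0.014
grip_force: 50.0
```

```bash
python3 go.py b 9 -89 81.5 0;  python3 -c "
from h import *
print(telemetry.get_obs()['eef_rot'])"
```

```text
t 37.52 tcp [573.2 -66.5 173.3] yaw 0.0441 bed [ 10.  -94.1] F [-0.   0.  -1.2] grip [14. 50.]
shift [-0.9 -5.3 91.8] turn z -0.0037
[3.13952110e+00 1.31454296e-03 4.40529249e-02]
```

Emit:
carry_out:
  plan:
    - [[0,-3,20,0,0,-0.003,0],[0,0,25,0,0,0,0],[0,0,20,0,0,0,0],[0,0,12,0,0,0,0],[0,0,8,0,0,0,0],[0,0,4,0,0,0,0],[0,0,2,0,0,0,0],[0,0,1,0,0,0,0],[0,0,0,0,0,0,0],[2,0,0,0,0,0,0],[2,0,0,0,0,0,0],[1.5,0,0,0,0,0,0],[0,0,0,0,0,0,0]]

```text
time_s: 38.6
ee_pos: [0.5784, -0.0587, 0.0821]
eef_rot: [3.14, 0.0, 0.051]
force: [0.5, -0.3, -1.4]
grip_width: 0.0137
grip_force: 50.0
```

```bash
python3 go.py b 20 -81.3 79.9 0
```

```text
t 38.6 tcp [578.4 -58.7  82.1] yaw 0.051 bed [ 15.5 -86.5] F [ 0.5 -0.3 -1.4] grip [13.7 50. ]
shift [ 4.5 -5.2  2.2] turn z 0.0032
```

Emit:
carry_out:
  plan:
    - [[1,0,1,0,0,0.003,0],[1,0,1,0,0,0,0],[0,0,0,0,0,0,0]]

```text
time_s: 38.85
ee_pos: [0.5801, -0.0586, 0.0797]
eef_rot: [3.14, 0.001, 0.048]
force: [-0.2, 0.1, -2.2]
grip_width: 0.0136
grip_force: 50.0
```

Emit:
carry_out:
  plan:
    - [[1,0,0,0,0,0,0],[1,0,0,0,0,0,0],[0,0,0,0,0,0,0]]

```text
time_s: 39.1
ee_pos: [0.5807, -0.0585, 0.0799]
eef_rot: [3.141, 0.005, 0.048]
force: [-13.6, -0.3, 7.0]
grip_width: 0.0135
grip_force: 50.0
```

Emit:
carry_out:
  plan:
    - [[0.8,0,0,0,0,0,0],[0.8,0,0,0,0,0,0],[0,0,0,0,0,0,0]]

```text
time_s: 39.35
ee_pos: [0.5809, -0.0585, 0.0801]
eef_rot: [3.141, 0.008, 0.048]
force: [-25.6, -1.5, 15.8]
grip_width: 0.0134
grip_force: 50.0
```

Emit:
carry_out:
  plan:
    - [[-1.7,-1.5,0,0,0,0,0],[0,-1.5,0,0,0,0,0],[0,-1,0,0,0,0,0],[0,0,0,0,0,0,0]]

```text
time_s: 39.68
ee_pos: [0.5806, -0.0556, 0.0799]
eef_rot: [3.139, 0.004, 0.048]
force: [-10.3, -6.9, 4.0]
grip_width: 0.0138
grip_force: 50.0
```

Emit:
carry_out:
  plan:
    - [[0,-1,0,0,0,0,0],[0,-0.7,0,0,0,0,0],[0,0,0,0,0,0,0]]

```text
time_s: 39.93
ee_pos: [0.5805, -0.054, 0.0799]
eef_rot: [3.139, 0.004, 0.047]
force: [-10.8, -9.0, 4.4]
grip_width: 0.0136
grip_force: 50.0
```

```bash
python3 go.py b 20 -81.3 79.7 0
```

```text
t 39.93 tcp [580.5 -54.   79.9] yaw 0.0474 bed [ 17.8 -82. ] F [-10.8  -9.    4.4] grip [13.6 50. ]
shift [ 2.2 -0.7  0.2] turn z -0.0004
```

Emit:
carry_out:
  plan:
    - [[0,-1,0,0,0,0,0],[0,-0.8,0,0,0,0,0],[0,0,0,0,0,0,0]]

```text
time_s: 40.18
ee_pos: [0.5803, -0.0533, 0.08]
eef_rot: [3.137, 0.004, 0.047]
force: [-11.5, -16.1, 6.2]
grip_width: 0.0139
grip_force: 50.1
```

```bash
python3 go.py b 20 -81.3 79.7 0
```

```text
t 40.18 tcp [580.3 -53.3  80. ] yaw 0.0468 bed [ 17.7 -81.3] F [-11.5 -16.1   6.2] grip [13.9 50.1]
shift [2.3 0.  0.3] turn z -0.001
```

Emit:
carry_out:
  plan:
    - [[0,0,0,0,0,0,30],[0,0,0,0,0,0,30],[0,0,0,0,0,0,30],[0,0,-15,0,0,0,30],[0,0,-25,0,0,0,30],[0,0,-35,0,0,0,30],[0,0,-35,0,0,0,30],[-20,15,0,0,0,0,30],[-25,30,0,0,0,0,30],[-25,30,0,0,0,0,30],[-25,30,0,0,0,0,30],[-25,30,0,0,0,0,30],[-25,30,0,0,0,0,30],[-20,30,0,0,0,0,30],[-10,20,0,0,0,0,30],[0,0,0,0,0,0,30]]

```text
time_s: 41.52
ee_pos: [0.4157, -0.2769, 0.1906]
eef_rot: [3.139, 0.0, 0.045]
force: [0.7, -0.0, -0.1]
grip_width: 0.0298
grip_force: 0.0
```

```bash
python3 go.py; python3 - <<'E'
from h import *
c=optics.camera("top");s=optics.camera("side")
im=np.hstack([cv2.resize(c["pixels"][125:285,235:455],None,fx=1.8,fy=2.7),cv2.resize(s["pixels"][160:340,190:370],None,fx=2.2,fy=2.4)])
im2=cv2.resize(s["pixels"][130:205,340:460],None,fx=2,fy=2)
cv2.imwrite("pics/fin.png",np.vstack([im,np.hstack([im2,np.zeros((150,im.shape[1]-240,3),np.uint8)])])[:,:,::-1])
E
```

```text
t 41.52 tcp [ 415.7 -276.9  190.6] yaw 0.0447 bed [-157.5 -296.7] F [ 0.7 -0.  -0.1] grip [29.8  0. ]
```

View pics/fin.png

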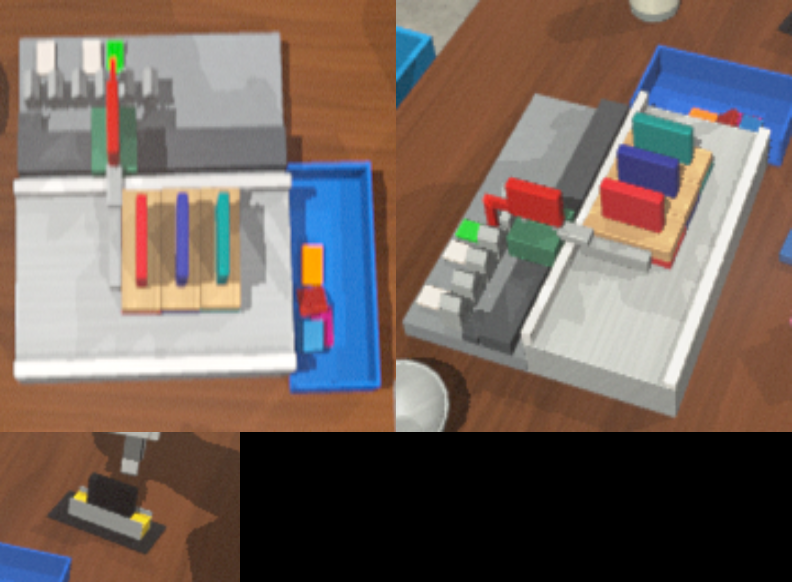

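Row is in place by the green tab, crusts in tray, scraper on mat. The front edges (crop y 313/310/306) look slightly stepped; checking that numerically.

```bash
python3 - <<'E'
from h import *; from go import w2b
np.set_printoptions(precision=1,suppress=True)
c=optics.camera("top"); g=c["pixels"].astype(float)
sat=g.max(2)-g.min(2)
m=((sat>35)&(g.max(2)>90)).astype(np.uint8)
def edge(u,y0,y1,up):  # subpixel crossing of saturation=45
    col=sat[y0:y1,u]; k=np.where(col>45)[0]
    i=k[0] if up else k[-1]
    j=i-1 if up else i+1
    return y0+i+(j-i)*(col[i]-45)/(col[i]-col[j])
for u in range(304,369,3):
    a=edge(u,185,262,True); b=edge(u,185,258,False)
    pa=w2b(*(ray(c,(u,a),.069)[0,:2]*1000)); pb=w2b(*(ray(c,(u,b),.045)[0,:2]*1000))
    pr=w2b(*(ray(c,(u,b),.069)[0,:2]*1000))
    print(u,"back",pa,"front-bottom",pb,"front@top",pr)
E
```

```text
304 back [68.9 34. ] front-bottom [-29.8  36. ] front@top [-34.   35.7]
307 back [87.1 27. ] front-bottom [-29.9  29.3] front@top [-34.1  29.2]
310 back [86.4 20.4] front-bottom [-30.   22.7] front@top [-34.2  22.7]
313 back [67.9 14.2] front-bottom [-30.5  16.1] front@top [-34.7  16.2]
316 back [67.7  7.6] front-bottom [-30.5   9.4] front@top [-34.7   9.7]
319 back [67.8  1. ] front-bottom [-30.7   2.8] front@top [-34.9   3.2]
322 back [67.6 -5.6] front-bottom [-31.   -3.9] front@top [-35.2  -3.3]
325 back [ 68.1 -12.3] front-bottom [-28.  -10.6] front@top [-32.3  -9.8]
328 back [ 68.3 -18.9] front-bottom [-28.3 -17.3] front@top [-32.6 -16.3]
331 back [ 68.3 -25.5] front-bottom [-28.5 -23.9] front@top [-32.8 -22.8]
334 back [ 68.2 -32.1] front-bottom [-28.6 -30.6] front@top [-32.8 -29.3]
337 back [ 67.9 -38.7] front-bottom [-28.8 -37.2] front@top [-33.  -35.8]
340 back [ 68.  -45.3] front-bottom [-28.8 -43.9] front@top [-33.1 -42.3]
343 back [ 67.6 -51.9] front-bottom [-28.9 -50.5] front@top [-33.2 -48.8]
346 back [ 67.6 -58.5] front-bottom [-27.1 -57.3] front@top [-31.3 -55.4]
349 back [ 68.5 -65.2] front-bottom [-27.7 -63.9] front@top [-32.  -61.9]
352 back [ 68.2 -71.8] front-bottom [-27.8 -70.6] front@top [-32.1 -68.4]
355 back [ 68.1 -78.4] front-bottom [-28.  -77.3] front@top [-32.2 -74.9]
358 back [ 67.7 -85. ] front-bottom [-28.  -83.9] front@top [-32.2 -81.4]
361 back [ 67.8 -91.7] front-bottom [-28.  -90.6] front@top [-32.2 -87.9]
364 back [ 67.5 -98.3] front-bottom [-28.1 -97.3] front@top [-32.4 -94.5]
367 back [  66.8 -104.9] front-bottom [ -28. -104.] front@top [ -32.3 -101. ]
```

```bash
python3 - <<'E'
from h import *; from go import w2b,b2w
c=optics.camera("top"); g=c["pixels"]
np.set_printoptions(linewidth=200)
# expected rows if flush: back top edge x=70,z=.069 ; front top edge x=-30,z=.069 ; front bottom x=-30,z=.045
for y in (14.9,-33.2,-81.3):
    for x,z in((70,.069),(-30,.069),(-30,.045)):
        w=b2w(x,y)/1000; print(y,x,z,proj(c,[[w[0],w[1],z]]).round(2))
for u in (316,337,357):
    print(u,"back",[tuple(map(int,p)) for p in g[186:200,u-4]]); print(u,"front",[tuple(map(int,p)) for p in g[228:246,u-4]])
E
```

```text
14.9 70 0.069 [[312.65 193.89]]
14.9 -30 0.069 [[313.56 238.59]]
14.9 -30 0.045 [[313.52 240.51]]
-33.2 70 0.069 [[334.48 193.52]]
-33.2 -30 0.069 [[335.76 238.18]]
-33.2 -30 0.045 [[335.2 240.1]]
-81.3 70 0.069 [[356.27 193.15]]
-81.3 -30 0.069 [[357.91 237.76]]
-81.3 -30 0.045 [[356.85 239.69]]
316 back [(89, 82, 77), (87, 78, 75), (83, 75, 76), (105, 99, 97), (191, 187, 185), (250, 247, 243), (255, 253, 249), (250, 248, 246), (242, 237, 231), (236, 213, 180), (223, 161, 118), (238, 88, 78), (245, 52, 65), (245, 57, 69)]
316 front [(182, 68, 69), (153, 63, 65), (153, 62, 70), (186, 130, 98), (235, 200, 145), (243, 208, 153), (241, 205, 151), (240, 205, 147), (241, 206, 151), (244, 208, 152), (239, 203, 148), (202, 165, 117), (179, 126, 104), (187, 156, 153), (206, 202, 203), (212, 212, 210), (211, 210, 208), (209, 210, 207)]
337 back [(121, 117, 120), (88, 85, 82), (90, 91, 87), (152, 152, 150), (209, 207, 203), (235, 231, 228), (240, 236, 234), (235, 231, 228), (226, 211, 191), (232, 200, 156), (209, 176, 157), (171, 140, 160), (151, 126, 162), (133, 112, 159)]
337 front [(85, 78,
[... 154 characters left out ...]
1), (239, 203, 148), (182, 146, 109), (126, 115, 131), (174, 175, 181), (205, 204, 203), (206, 207, 204), (209, 207, 205), (207, 206, 203)]
357 back [(105, 102, 104), (74, 70, 70), (101, 99, 100), (182, 181, 179), (233, 229, 227), (239, 236, 232), (238, 235, 233), (232, 228, 224), (215, 193, 173), (222, 184, 134), (227, 190, 138), (227, 189, 135), (229, 191, 138), (219, 181, 131)]
357 front [(174, 145, 103), (221, 187, 137), (244, 206, 151), (245, 207, 152), (242, 206, 149), (242, 205, 151), (242, 206, 152), (244, 207, 151), (250, 214, 158), (251, 214, 156), (217, 180, 128), (149, 143, 114), (132, 151, 148), (200, 202, 201), (209, 208, 205), (207, 208, 205), (207, 207, 203), (206, 208, 205)]
```

Compared with the flush position, all three blocks agree within about 0.3 px (under 1 mm) at both ends. The step was a colour artefact of the mask, so I'm handing in.

```bash
python3 -c "
from station import ctrl
print(ctrl.hand_in())"
```

```text
the job is handed in; nothing more can be done
None
```

I handed the job in at about 42 s. All four crusts are swept into the tray and the scraper is back upright on its mat. The carriage is caught at the green-tab notch, and the red, indigo and teal blocks stand in one tight row against the stop and fence. Camera measurements put the row flush to under 1 mm, but hand-in gave no verdict.

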